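# Lock the clamp bar of a sloped pen display

## Task

Lock the pens on the sloped display: take the orange screwdriver from its wooden stand, press its bit squarely into the slot of the big brass screw on the clamp bar and, keeping it pressed in as the screw sinks, turn the screw clockwise until it is fully home, its slot in line with the bar. Then put the screwdriver back upright in its stand, fully down, let go, and leave the other things on the table where they are.

Things in the scene. Friction and masses are not known exactly. Their poses are not given: they have to be found in the camera images.
- driver_grip (a point): Orange screwdriver, 146 mm long, 130 g. This point is on its axis, 120 mm from the bit's tip, 26 mm below the handle's end: grip here. z runs from bit to handle end (up as it stands in the stand), x along the wide side of the bit. Handle: square bar 26 x 26 x 80 mm, rounded edges, flats square to x and y. It starts upright in the stand, at any yaw, collar resting on the stand's top.
- driver_tip (a point): Centre of the end of the screwdriver's bit, axes as driver_grip, which lies 120 mm along z from here. The flat bit is 14 mm wide (x), 3 mm thick (y), 14 mm long, the same under a half turn; then a round steel shaft 8.4 mm thick; then, 60 mm from the tip, the underside of a dark round collar 36 mm across, 6 mm thick, below the handle.
- stand_top (a point): The screwdriver's stand: fixed light wooden block 64 x 64 x 72 mm tall with a 22 x 22 mm square hole straight through, mouth chamfered 3 mm. This point is the centre of the mouth, in the top face 72 mm above the table; z up, x and y along the block's sides. With the screwdriver fully down its collar rests on the top face, its tip 60 mm below this point.
- screw_slot (a point): Big brass slotted screw in the middle of the clamp bar. Head 36 mm across, its top 8 mm above the bar. Slot 6 mm wide with flared lips, 24 mm long, ends closed, 5 mm deep (4 mm at the ends). This point is the centre of the slot's floor and follows the screw; x runs along the slot, z out of the head along the screw's axis, 28 degrees from vertical, leaning towards the display's low front edge.
- screw (a joint): Turn of the brass screw, rad; grows clockwise seen from outside (a negative turn about z of screw_slot). 0: slot across the bar. 1.571: fully home at a stop, slot in line with the bar. Starts between 0 and 0.35. Screw and bar sink evenly along the axis as it turns, 5 mm in all, so the bit must follow. It takes 0.12 N m to turn and stays where left; pushing alone does not turn it.
- display: Sloped dark wooden display, fixed, 200 x 270 mm, eight pens on it under an aluminium clamp bar (264 x 36 mm, along y). Origin under its middle on the table, z up, x to the high rear edge (the low front is at -x, roughly towards the robot). Measured along the slope's normal, all of it is lower than the screw's head.
- cup_mid (a point): Bystander: white plastic cup, 76 mm across, 85 mm tall, half-way up its axis.
- ink_mid (a point): Bystander: dark blue ink jar with a black cap, 52 mm across, 55 mm tall; its centre.
- loupe_mid (a point): Bystander: black loupe, 42 mm across, 36 mm tall; its centre.
- pen_green_mid (a point): Bystander: dark green pen lying on the table, 128 mm long along x, 14 mm thick; its centre.
- pen_red_mid (a point): Bystander: orange-red pen lying on the table, 128 mm long along x, 14 mm thick; its centre.
- pen_blue_mid (a point): Bystander: dark blue pen lying on the table, 128 mm long along x, 14 mm thick; its centre.

How it is judged (in metres and radians):
On the way, in this order (a step that is already met when the one before it is completed fails the run):
1. the bit sits in the screw's slot, at least 2 mm deep, pressed with more than 2 N (distance between driver_tip and screw_slot below 0.009 m and z of driver_tip in the frame of screw_slot below 0.003 m and angle between the z axis of driver_tip and the z axis of screw_slot, either way round below 0.2 rad and contact force between driver and screw above 2 N), for 0.1 s.
2. the screw is turned home (1.40 rad or more) with the bit still at least 2 mm deep in the slot and pressed with more than 2 N (all of step 1 and value of joint screw above 1.4 rad), for 0.1 s.
At the end, for the whole second after the job is handed in: The screw is home to within 10 degrees (joint above 1.40 of 1.571 rad), and the screwdriver stands at rest in its stand, handle up, within 0.12 rad of vertical, down to within 4 mm of its collar touching the top (value of joint screw above 1.4 rad and horizontal distance between driver_tip and stand_top below 0.015 m and z of driver_tip in the frame of stand_top below -0.056 m and angle between driver_tip's own z axis and vertical below 0.12 rad and linear speed of driver below 0.02 m/s).
It fails at once if a bystander (cup, ink jar, loupe or loose pen) is moved more than 30 mm (distance of any of cup_mid, ink_mid, loupe_mid, pen_green_mid, pen_red_mid, pen_blue_mid from where it was at the start of the episode above 0.03 m).
It also fails if it takes over 54 s, if anything falls off the work surface, if the arm or the gripper's body presses on something with over 40 N, if the wrist force passes 120 N, or if a joint passes its speed limit or range.

## Robot

A 6-joint arm with a two-finger parallel gripper is mounted at the origin on the work surface. World frame = base frame: x ahead of the robot, y to its left, z up, the work surface at z = 0. Lengths are in mm, angles in rad, forces in N, time in s.
With the tool pointing down it reaches from about 225 to 725 mm from the base axis. Payload 3.1 kg.
Tool frame: the origin (TCP) lies on the centre line of the jaws, within the pads' length; the fingertips stand 8 mm ahead of it and the grasp point (between the pads) lies 11 mm behind it; z points along the fingers, x is the direction in which the jaws open and shut, and the axes are right-handed (so a half turn about z gives the same grasp; the last joint's range is limited). The gripper opens to 85 mm and grips with 20 to 120 N. Pads are 22 mm wide; open, the fingers measure 114 mm over their backs; the gripper's body (76 mm by 85 mm) begins 54 mm behind the grasp point. The pads swing forward as they close: fully open they stand 13 mm farther back than shut.
Start: joints at [-1.297, 0.048, 0.099, 1.622, 0, 1.443], TCP at [205.299, -483.187, 239.312] pointing down, gripper open.
Joint ranges: [-2.91, 2.91], [-0.99, 1.94], [-1.21, 1.42], [-2.12, 2.29], [-1.49, 1.47], [-3.14, 3.14]. Speed limits (rad/s): [2.79, 2.79, 3.14, 3.14, 3.14, 3.14].

## Interface

Orientations are given as a rotation vector (axis times angle).
In Python, from station import get_state, camera, camera_model, job_done gives the robot as it stands.
- The arm moves only by the shell command python3 -m pendant 'ROWS' [FORCE]. ROWS is a JSON object of lists of equal length, an entry for each row: "xyz": the shift along the tool's x, y, z in mm, a list of three; "twist": the turn about the tool's z in rad; "hand": the closure, from -1 (fully open) to 1 (shut). A call has 1 to 12 rows; each row shifts and turns the commanded pose from where the row before left it, along the tool's axes as they then stand; what a row does not reach is not made up. A row lasts 1/8 s, in which the tool goes at most 62.5 mm and 10.7 degrees, less where a joint would pass 70% of its speed; a pose out of reach is approached as far as the arm can. A call is refused whole if a number of a shift passes 62.5 or a number of a turn 0.188, either way. A call with a gripper value outside its range is refused whole. The fingers move at their own pace and stop on an object; FORCE is the grip in N (left out, the last holds). Time passes only in rows, so rows that do not move let the fingers close. It gives the time, the measured TCP pose, the force and the opening at its end, in the units of the state.
- get_state(): the state, without advancing time (a new reading comes with each control period).
- camera(name): name is "scene" or "top" or "wrist"; returns (picture, depth): 420x560x3 uint8, blue, green, red; 420x560 float32, mm along the optical axis (not along the pixel's ray), 0 where there is no reading.
- camera_model(name): a dict with "intrinsics" (3x3 intrinsics, pixels), "rvec" (rotation vector, rad) and "tvec" (3), from world to camera coordinates, as OpenCV has them; the wrist camera has in their place "hand_eye" (4x4, takes a point from camera to tool coordinates, whose origin is the TCP and whose axes are the tool frame's). Camera axes: x right, y down, z forward; pixel columns grow to the right and rows downward; lengths in mm; the calibration is good to about 2 mm. A picture is of the moment at which its call begins: read the wrist's pose just before it. camera_model takes no time and is no camera call.
- job_done(): hands the job in, once; it reports no verdict.
The state is a dict: "time_s": time; "q": joint angles; "dq": joint speeds; "tau": joint torques, N m; "position": TCP position; "eef_rot": TCP orientation; "wrist_force": force on the tool from outside, world axes, zero at the start; "moment": the same for the moment, N m; "width": finger opening in mm.
Only numpy, scipy, OpenCV 4.12 (cv2) and the standard library are available. Lean on these libraries where they do the work, as an engineer would, in place of code of your own. Each camera call takes 0.05 s, during which the arm holds its last target.

## Working session

There is one attempt and no reset: what is moved stays moved. The work goes in short steps, Python scripts to look and compute and a shell command to move; the robot and the scene stay as the last step left them, time stands still between calls to the robot, and variables do not carry over. Pictures are saved under pics/ and viewed, and the job is handed in when it is done.

```bash
ls; mkdir -p pics; python3 - <<'E'
from station import *
import cv2
print(get_state())
for n in ["scene","top","wrist"]:
    p,d=camera(n); cv2.imwrite(f"pics/{n}0.png",p); print(n,camera_model(n))
    import numpy as np; np.save(f"pics/{n}0.npy",d)
E
```

```text
pics
{'time_s': 0.0, 'q': array([-1.29681019e+00,  4.87608668e-02,  9.75846625e-02,  1.62199065e+00,
        2.03847485e-06,  1.44300054e+00]), 'dq': array([-2.61936178e-04,  9.39211625e-04,  3.58415158e-05, -1.37128645e-03,
       -6.32988555e-04,  4.50569962e-04]), 'tau': array([-2.19763092e-04, -3.38779342e+01,  3.20016468e+01,  2.02838931e-02,
       -2.36463175e-04,  2.30690389e-06]), 'position': array([ 205.13558013, -482.62150902,  238.10526698]), 'eef_rot': array([-2.61874389,  1.73263814,  0.00281477]), 'wrist_force': array([-0.27561727,  0.33826598, -1.01570576]), 'moment': array([0.01654946, 0.00760494, 0.01798721]), 'width': 85.32954682347655}
scene {'intrinsics': array([[403.04303696,   0.        , 278.43967662],
       [  0.        , 403.04303696, 208.70596243],
       [  0.        ,   0.        ,   1.        ]]), 'rvec': array([ 1.75299238,  2.10114421, -0.58832862]), 'tvec': array([  84.78824238, -337.41934274, 1197.47428618])}
top {'intrinsics': array([[386.4974704 ,   0.        , 280.08714575],
       [  0.        , 386.4974704 , 203.27690463],
       [  0.        ,   0.        ,   1.        ]]), 'rvec': array([ 2.30069484, -1.85393828,  0.21989486]), 'tvec': array([-83.65249605, 508.3054147 , 760.77871236])}
wrist {'intrinsics': array([[290.8845379 ,   0.        , 279.60634704],
       [  0.        , 290.8845379 , 207.90794127],
       [  0.        ,   0.        ,   1.        ]]), 'hand_eye': array([[ 9.99998622e-01, -1.39288251e-03,  9.02904998e-04,
        -4.54350193e-01],
       [ 1.09539209e-03,  9.62430520e-01,  2.71525863e-01,
        -6.81059826e+01],
       [-1.24718695e-03, -2.71524500e-01,  9.62430720e-01,
        -1.34103030e+02],
       [ 0.00000000e+00,  0.00000000e+00,  0.00000000e+00,
         1.00000000e+00]])}
```

View pics/scene0.png

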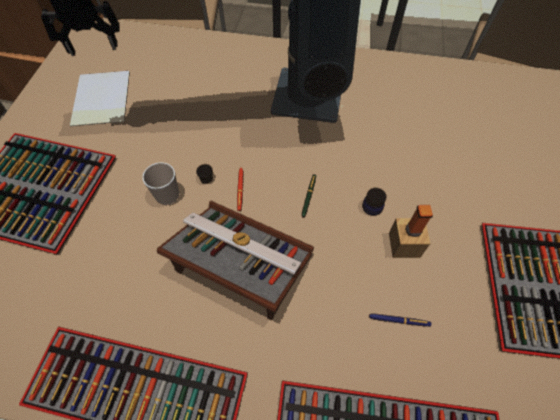

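View pics/top0.png

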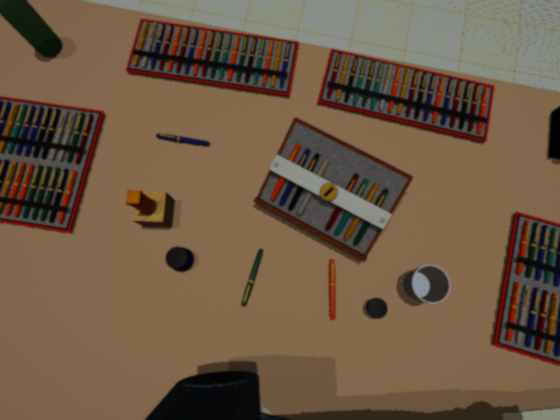

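View pics/wrist0.png

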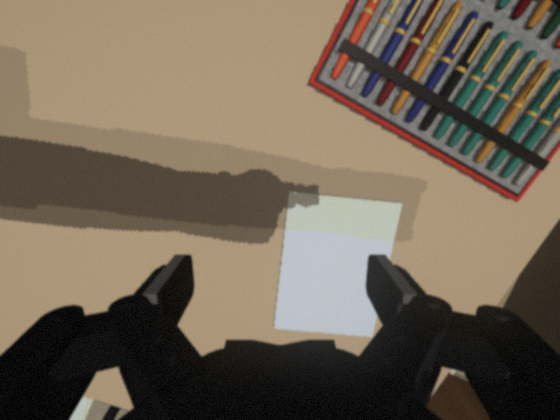

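```bash
cat > h.py <<'E'
import numpy as np, cv2
from scipy.spatial.transform import Rotation as R
from station import *
def T(name,st=None):
    m=camera_model(name)
    if name=="wrist":
        st=st or get_state()
        W=np.eye(4); W[:3,:3]=R.from_rotvec(st['eef_rot']).as_matrix(); W[:3,3]=st['position']
        return m['intrinsics'], W@m['hand_eye']
    M=np.eye(4); M[:3,:3]=R.from_rotvec(m['rvec']).as_matrix(); M[:3,3]=m['tvec']
    return m['intrinsics'], np.linalg.inv(M)
def cloud(name,d,st=None):
    K,C=T(name,st); v,u=np.mgrid[:d.shape[0],:d.shape[1]]
    p=np.stack([(u-K[0,2])/K[0,0]*d,(v-K[1,2])/K[1,1]*d,d],-1)
    return p@C[:3,:3].T+C[:3,3]
def proj(name,P,st=None):
    K,C=T(name,st); p=(np.atleast_2d(P)-C[:3,3])@C[:3,:3]; q=p@K.T; return q[:,:2]/q[:,2:]
def onplane(name,uv,z,st=None):
    K,C=T(name,st); uv=np.atleast_2d(uv); r=np.c_[(uv-K[:2,2])/[K[0,0],K[1,1]],np.ones(len(uv))]@C[:3,:3].T
    return C[:3,3]+r*((z-C[2,3])/r[:,2:])
E
python3 - <<'E'
from h import *
for n in ["top","scene"]:
    d=np.load(f"pics/{n}0.npy"); c=cloud(n,d)
    for nm,uv in dict(top=dict(table=(220,330),handle=(135,199),stand=(160,218),stand2=(168,200),screw=(329,192),cup=(430,285),ink=(180,259),loupe=(376,308),pg=(253,277),pr=(332,290),pb=(183,140)),scene=dict(handle=(424,211),stand=(400,232),screw=(241,239)))[n].items():
        print(n,nm,c[uv[1],uv[0]].round(1), d[uv[1],uv[0]])
p=cv2.imread("pics/top0.png")
a=cv2.resize(p[150:260,90:230],None,fx=5,fy=5,interpolation=cv2.INTER_CUBIC); cv2.imwrite("pics/a.png",a)
a=cv2.resize(p[110:270,245:420],None,fx=3.7,fy=3.7,interpolation=cv2.INTER_CUBIC); cv2.imwrite("pics/b.png",a)
E
```

```text
top table [ 2.32e+02  9.49e+01 -1.00e-01] 817.612
top handle [441.8 286.7 159.8] 718.08496
top stand [428.3 262.4  70.1] 801.2027
top stand2 [472.1 263.2  51.6] 829.16565
top screw [548.6 -67.4 102. ] 782.14453
top cup [ 418.7 -326.1    5.4] 835.0359
top ink [356.1 202.7  56.5] 795.469
top loupe [ 345.8 -211.7   37.4] 792.67346
top pg [353.8  50.8  13.4] 829.85504
top pr [ 363.  -119.8   15. ] 822.5708
top pb [625.4 282.2  12.7] 902.40594
scene handle [450.5 292.3 158.8] 804.64087
scene stand [457.9 266.5  74.1] 875.941
scene screw [553.7 -62.6 110.8] 827.4572
```

View pics/a.png

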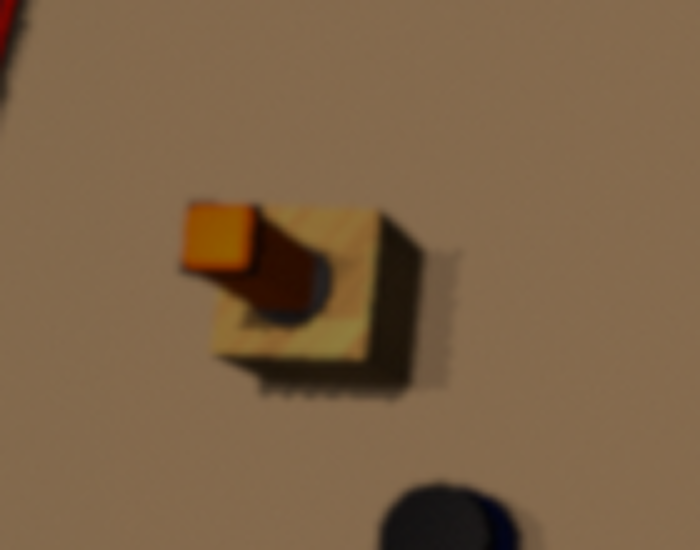

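View pics/b.png

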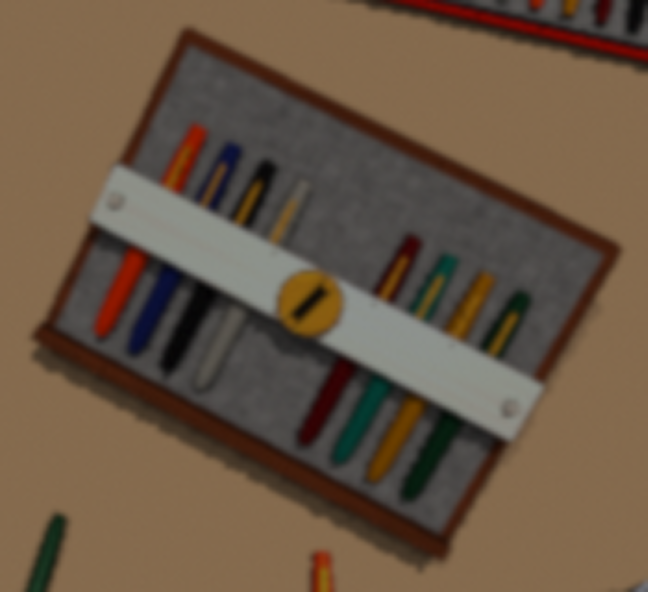

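```bash
cat > m1.py <<'E'
from h import *
d=np.load("pics/top0.npy"); c=cloud("top",d)
O=np.array([90,150])
hc=np.array([(190,203),(255,205),(250,270),(182,268)])/5+O
H=onplane("top",hc,158); print("handle",H.mean(0).round(1)); e=np.diff(np.r_[H,H[:1]],axis=0)[:,:2]; print(np.linalg.norm(e,axis=1).round(1),np.degrees(np.arctan2(e[:,1],e[:,0])).round(1))
sc=np.array([(380,210),(365,360),(213,353)])/5+O
S=onplane("top",sc,72); print("stand",((S[0]+S[2])/2).round(1)); e=np.diff(S,axis=0)[:,:2]; print(np.linalg.norm(e,axis=1).round(1),np.degrees(np.arctan2(e[:,1],e[:,0])).round(1))
# bar plane
for n in ["top","scene"]:
    d=np.load(f"pics/{n}0.npy"); p=cv2.imread(f"pics/{n}0.png").astype(int); c=cloud(n,d)
    near=(np.linalg.norm(c[...,:2]-[552,-65],axis=-1)<170)&(c[...,2]>40)
    m=near&(p.min(-1)>115)&(p.max(-1)-p.min(-1)<30)
    P=c[m]; 
    for _ in range(5):
        mu=P.mean(0); u,s,vt=np.linalg.svd(P-mu,full_matrices=False); r=(P-mu)@vt[2]; P=P[abs(r)<3]
    nrm=vt[2]*np.sign(vt[2][2]); 
    print(n,m.sum(),len(P),"mu",mu.round(1),"n",nrm.round(3),"tilt",np.degrees(np.arccos(nrm[2])).round(2),"barperp",np.degrees(np.arctan2(vt[0][1],vt[0][0])).round(2),"nyaw",np.degrees(np.arctan2(-nrm[1],-nrm[0])).round(2), vt[0].round(3), "res",r.std().round(2))
    # brass
    g=near&(p[...,2]-p[...,0]>70)&(p[...,2]>120)&(p[...,1]>70)&(np.linalg.norm(c-[552,-64,106],axis=-1)<30)
    G=c[g]; print(" brass",g.sum(),G.mean(0).round(1), "h above bar",np.median((G-mu)@nrm).round(2), "px",np.argwhere(g).mean(0)[::-1].round(1),np.ptp(np.argwhere(g),axis=0))
E
python3 m1.py; python3 -c "
from h import *
s=get_state(); print(R.from_rotvec(s['eef_rot']).as_matrix().round(3))
p=cv2.imread('pics/top0.png');cv2.imwrite('pics/c.png',cv2.resize(p[170:215,305:355],None,fx=12,fy=12,interpolation=cv2.INTER_CUBIC))
p=cv2.imread('pics/scene0.png');cv2.imwrite('pics/d.png',cv2.resize(p[220:260,215:267],None,fx=12,fy=12,interpolation=cv2.INTER_CUBIC))
"
```

```text
handle [444.8 290.5 158. ]
[24.4 25.  25.3 25. ] [ -79.5 -167.3  100.6   10.6]
stand [447.5 290.3  72. ]
[64.1 63. ] [-169.4   99.6]
top 1771 1714 mu [551.4 -69.1  99.4] n [-0.453  0.134  0.881] tilt 28.2 barperp -106.48 nyaw -16.52 [-0.284 -0.959  0.   ] res 1.23
 brass 124 [549.2 -65.6 106.8] h above bar 8.05 px [328.5 190.9] [15 15]
scene 1375 1249 mu [555.7 -59.2 101.4] n [-0.426  0.127  0.896] tilt 26.41 barperp 73.55 nyaw -16.57 [ 0.283  0.959 -0.001] res 1.06
 brass 127 [551.  -63.8 108.3] h above bar 7.6 px [240.8 238.3] [11 16]
[[ 0.391 -0.92  -0.001]
 [-0.92  -0.391  0.002]
 [-0.002 -0.    -1.   ]]
```

```bash
sleep 3
```

```text
(no output)
```

View pics/c.png

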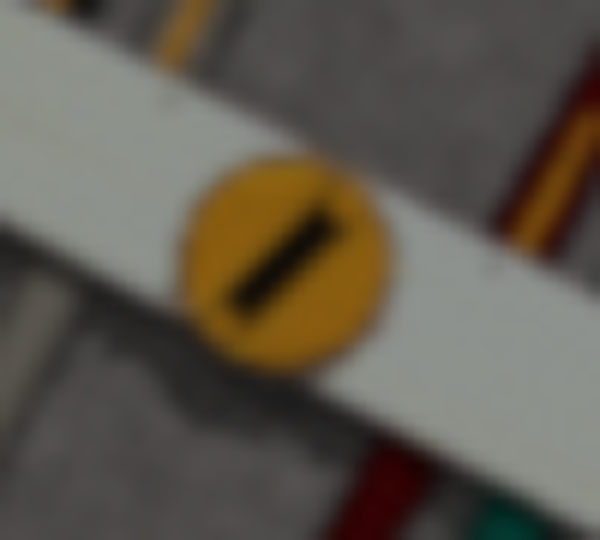

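View pics/d.png

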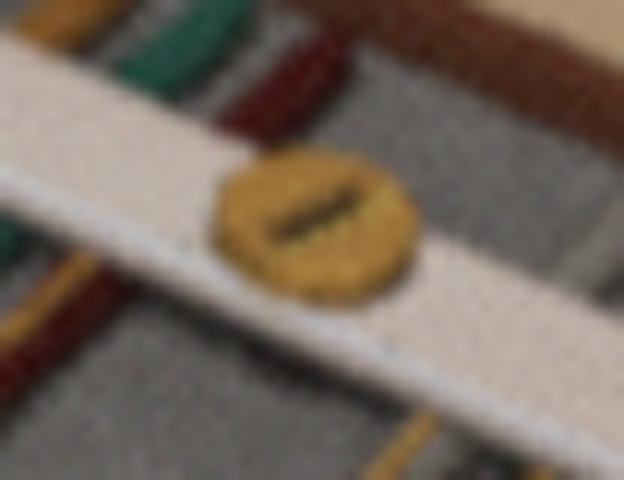

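```bash
python3 -m pendant 2>&1 | head -30; python3 - <<'E'
from h import *
top=[(238,308),(338,215)]; t=np.array(top)/12+[305,170]; s=np.array([(272,240),(360,188)])/12+[215,220]
psi=np.radians(-16.5); a=np.radians(28); n=np.array([-np.sin(a)*np.cos(psi),-np.sin(a)*np.sin(psi),np.cos(a)])
yb=np.array([-np.sin(psi),np.cos(psi),0]); xb=np.cross(yb,n); print(n,xb)
def ray(nm,uv):
    K,C=T(nm); r=np.c_[(uv-K[:2,2])/[K[0,0],K[1,1]],np.ones(len(uv))]@C[:3,:3].T; return C[:3,3],r
# triangulate centres
o1,r1=ray("top",t.mean(0)[None]); o2,r2=ray("scene",s.mean(0)[None])
A=np.c_[r1[0],-r2[0]]; k=np.linalg.lstsq(A,o2-o1,rcond=None)[0]; p1=o1+k[0]*r1[0]; p2=o2+k[1]*r2[0]; print(p1,p2); c=(p1+p2)/2
for nm,uv in (("top",t),("scene",s)):
    o,r=ray(nm,uv); P=o+r*(((c-o)@n)/(r@n))[:,None]; e=P[1]-P[0]; print(nm,P.mean(0).round(1),np.linalg.norm(e).round(1),"ang from xb about n (deg)",np.degrees(np.arctan2(e@yb,e@xb)).round(1))
E
```

```text
invalid input
[-0.4501386   0.13333713  0.88294759] [ 0.84658758 -0.25077066  0.46947156]
[548.28479529 -67.14854344 104.56036366] [547.7539907  -63.79767865 104.15767957]
top [548.2 -67.1 104.7] 23.2 ang from xb about n (deg) -18.8
scene [547.5 -63.8 103.9] 23.2 ang from xb about n (deg) 167.1
```

The moves only offer twist about tool z, but the screw leans 28°. I'll check in a few rows how the arm behaves at the edge of its reach: "approached as far as the arm can" may leave the tool tilted. Nothing is in the hand yet.

```bash
python3 -m pendant '{"xyz":[[60,0,0],[60,0,0],[60,0,0],[60,0,0],[60,0,0]],"twist":[0,0,0,0,0],"hand":[-1,-1,-1,-1,-1]}'; python3 -c "
from h import *
s=get_state(); print(s['q'].round(3),s['position'].round(1),np.linalg.norm(s['position'][:2]));print(R.from_rotvec(s['eef_rot']).as_matrix().round(3))"
```

```text
time_s: 0.78
position: [305.3, -720.5, 237.0]
eef_rot: [2.613, -1.729, 0.017]
wrist_force: [0.5, -1.5, 0.9]
width: 85.0
[-1.256e+00  9.330e-01  1.302e+00  1.926e+00  1.000e-03  1.484e+00] [ 305.3 -720.5  237. ] 782.4815464249962
[[ 0.391 -0.92   0.005]
 [-0.92  -0.391 -0.013]
 [ 0.014  0.    -1.   ]]
```

```bash
python3 -m pendant '{"xyz":[[60,0,0],[60,0,0],[60,0,0],[0,0,0],[0,0,0]],"twist":[0,0,0,0,0],"hand":[-1,-1,-1,-1,-1]}'; python3 -c "
from h import *
s=get_state(); print(s['q'].round(3),s['position'].round(1),np.linalg.norm(s['position'][:2]));print(R.from_rotvec(s['eef_rot']).as_matrix().round(3))"
```

```text
time_s: 1.4
position: [335.7, -791.8, 196.5]
eef_rot: [2.553, -1.689, 0.166]
wrist_force: [-0.8, -0.7, 0.5]
width: 85.4
[-1.25   1.058  1.419  1.8    0.007  1.49 ] [ 335.7 -791.8  196.5] 860.0356182973427
[[ 0.388 -0.92   0.049]
 [-0.912 -0.391 -0.123]
 [ 0.132  0.003 -0.991]]
```

```bash
python3 -m pendant '{"xyz":[[-40,0,0],[-40,0,0],[0,0,0]],"twist":[0,0,0],"hand":[-1,-1,-1]}'; python3 -c "
from h import *
s=get_state(); print(s['q'].round(3),s['position'].round(1),np.linalg.norm(s['position'][:2]));print(R.from_rotvec(s['eef_rot']).as_matrix().round(3))"
```

```text
time_s: 1.78
position: [313.9, -740.4, 187.5]
eef_rot: [2.561, -1.695, 0.15]
wrist_force: [0.8, -0.1, -1.0]
width: 85.6
[-1.256  0.717  0.849  1.585  0.008  1.484] [ 313.9 -740.4  187.5] 804.2246798737391
[[ 0.389 -0.92   0.044]
 [-0.914 -0.391 -0.109]
 [ 0.118  0.002 -0.993]]
```

Pushing at the limit tilts the tool, and the tilt stays when I come back, so orientation can be steered within the documented moves. I'll fit the arm's planar kinematics to plan this.

```bash
cat > kin.py <<'E'
import numpy as np
from scipy.optimize import least_squares
S=[(.0488,.0976,1.622,205.1,-482.6,238.1),(.933,1.302,1.926,305.3,-720.5,237.),(1.058,1.419,1.800,335.7,-791.8,196.5),(.717,.849,1.585,313.9,-740.4,187.5)]
S=np.array(S)
def fk(p,q2,q3,q4):
    h,L1,a,L2,b,L3=p
    t1=q2+a; t2=q2-q3+b; t3=q2-q3+q4+np.pi/2
    return L1*np.sin(t1)+L2*np.sin(t2)+L3*np.sin(t3), h+L1*np.cos(t1)+L2*np.cos(t2)+L3*np.cos(t3)
def res(p):
    r,z=fk(p,*S[:,:3].T); return np.r_[r-np.sqrt(S[:,3]**2+S[:,4]**2-67.5**2), z-S[:,5], (np.array(p)-p0)/W]
p0=np.array([150,250,0,250,1.571,200.]); W=np.array([300,300,1,300,1,300])*1.
best=least_squares(res,p0)
if __name__=="__main__":
    print(best.x.round(3),best.fun[:8].round(1))
E
python3 kin.py
```

```text
[226.114 388.359  -0.    504.31    1.526 422.978] [-0.   0.  -0.  -0.   0.   0.2 -0.1 -0. ]
```

```bash
python3 -m pendant '{"xyz":[[-60,0,-12],[-60,0,-12],[-60,0,-12],[-60,0,-12],[-60,0,-12],[-60,0,-12],[-60,0,-12],[-60,0,-12],[-60,0,-12]],"twist":[0,0,0,0,0,0,0,0,0],"hand":[-1,-1,-1,-1,-1,-1,-1,-1,-1]}'; cat > st.py <<'E'
from h import *
s=get_state(); print(round(s['time_s'],2),s['q'].round(3),s['position'].round(1),"R",np.linalg.norm(s['position'][:2]).round(1));M=R.from_rotvec(s['eef_rot']).as_matrix();print(M.round(3)); z=M[:,2]; print("tilt",np.degrees(np.arccos(-z[2])).round(2),"dir",np.degrees(np.arctan2(z[1],z[0])).round(1),"F",s['wrist_force'].round(1),"w",s['width'].round(1))
E
python3 st.py
```

```text
time_s: 2.9
position: [103.4, -246.8, 232.5]
eef_rot: [2.548, -1.684, 0.174]
wrist_force: [-0.6, -0.2, 1.0]
width: 85.1
2.9 [-1.47  -0.807 -0.536  1.706  0.036  1.272] [ 103.4 -246.8  232.5] R 267.6
[[ 0.389 -0.92   0.049]
 [-0.911 -0.392 -0.131]
 [ 0.14   0.006 -0.99 ]]Traceback (most recent call last):
  File "st.py", line 2, in <module>
    s=get_state(); print(round(s['time_s'],2),s['q'].round(3),s['position'].round(1),"R",np.linalg.norm(s['position'][:2]).round(1));M=R.from_rotvec(s['eef_rot']).as_matrix();print(M.round(3)); z=M[:,2]; print("tilt",np.degrees(np.arccos(-z[2])).round(2),"dir",np.degrees(np.arctan2(z[1],z[0])).round(1),"F",s['wrist_force'].round(1),"w",s['width'].round(1))
                                                                                                                                                                                                                                                                                                                                                  ^^^^^^^^^^^^^^^^
AttributeError: 'float' object has no attribute 'round'
```

```bash
sed -i "s/s\['width'\].round(1)/round(s['width'],1)/" st.py; python3 -m pendant '{"xyz":[[-50,0,-6],[-50,0,-6],[0,0,0]],"twist":[0,0,0],"hand":[-1,-1,-1]}'; python3 st.py
```

```text
time_s: 3.28
position: [71.6, -176.4, 240.2]
eef_rot: [2.561, -1.699, 0.144]
wrist_force: [0.2, -0.3, -0.9]
width: 85.6
3.27 [-1.629 -0.99  -0.58   1.877  0.048  1.116] [  71.6 -176.4  240.2] R 190.4
[[ 0.386 -0.921  0.042]
 [-0.915 -0.389 -0.105]
 [ 0.114  0.002 -0.994]]
tilt 6.52 dir -68.2 F [ 0.2 -0.3 -0.9] w 85.6
```

```bash
python3 -m pendant '{"xyz":[[-30,0,-4],[-30,0,-4],[0,0,0]],"twist":[0,0,0],"hand":[-1,-1,-1]}'; python3 st.py
```

```text
time_s: 3.65
position: [59.7, -154.1, 257.8]
eef_rot: [2.587, -1.712, 0.1]
wrist_force: [0.1, 0.2, -0.2]
width: 85.6
3.65 [-1.705 -0.99  -0.538  1.961  0.042  1.036] [  59.7 -154.1  257.8] R 165.2
[[ 0.39  -0.92   0.033]
 [-0.918 -0.391 -0.067]
 [ 0.074 -0.005 -0.997]]
tilt 4.28 dir -63.4 F [ 0.1  0.2 -0.2] w 85.6
```

```bash
python3 - <<'E'
import re
s=open('kin.py').read()
s=s.replace("(.717,.849,1.585,313.9,-740.4,187.5)]","(.717,.849,1.585,313.9,-740.4,187.5),(-.99,-.58,1.877,71.6,-176.4,240.2),(-.99,-.538,1.961,59.7,-154.1,257.8),(-.807,-.536,1.706,103.4,-246.8,232.5)]")
open('kin.py','w').write(s)
E
python3 kin.py
```

```text
[238.358 385.818   0.    503.343   1.542 425.543] [-0.2  0.4  0.4 -0.8 -0.7 -0.7  1.1 -1. ]
```

```bash
cat > sim.py <<'E'
from kin import *
P=best.x
lo=np.array([-.99,-1.21,-2.12]);hi=np.array([1.94,1.42,2.29])
def step(q,dr,dz,w,vmax=None):
    # dr,dz along tool axes expressed in plane: x_t (outward), z_t
    pit=q[0]-q[1]+q[2]; th=pit+np.pi/2 # tool z angle from up
    zt=np.array([np.sin(th),np.cos(th)]); xt=np.array([-zt[1],zt[0]])
    t=np.array(fk(P,*q))+dr*xt+dz*zt
    f=lambda x: np.r_[np.array(fk(P,*x))-t, w*(x[0]-x[1]+x[2]-pit)]
    l=lo.copy();h=hi.copy()
    if vmax is not None: l=np.maximum(lo,q-vmax);h=np.minimum(hi,q+vmax)
    q0=np.clip(q,l+1e-6,h-1e-6)
    return least_squares(f,q0,bounds=(l,h)).x
def rep(q):
    r,z=fk(P,*q); return "q %s r %.0f z %.0f tilt %.1f"%(np.round(q,3),r,z,90-np.degrees(q[0]-q[1]+q[2]))
if __name__=="__main__":
  for w in (50,100,200,300,400,600,1000):
    q=np.array([.95,1.32,1.93])
    for _ in range(3): q=step(q,60,0,w)
    q2=np.array([-.99,-.58,1.877])
    for _ in range(2): q2=step(q2,-30,-4,w)
    print(w,rep(q),"|",rep(q2))
E
python3 sim.py
```

```text
50 q [1.023 1.42  1.558] r 957 z 256 tilt 23.5 | q [-0.99  -0.566  2.024] r 118 z 245 tilt -1.7
100 q [1.025 1.42  1.573] r 952 z 252 tilt 22.5 | q [-0.99  -0.564  2.02 ] r 120 z 246 tilt -1.3
200 q [1.032 1.42  1.622] r 932 z 239 tilt 19.3 | q [-0.99  -0.557  2.007] r 127 z 249 tilt -0.2
300 q [1.041 1.42  1.678] r 910 z 223 tilt 15.6 | q [-0.99  -0.549  1.993] r 134 z 253 tilt 1.1
400 q [1.05  1.42  1.726] r 889 z 210 tilt 12.3 | q [-0.99  -0.543  1.98 ] r 141 z 256 tilt 2.2
600 q [1.064 1.42  1.792] r 861 z 192 tilt 7.7 | q [-0.99  -0.534  1.963] r 150 z 260 tilt 3.6
1000 q [1.079 1.42  1.847] r 837 z 178 tilt 3.7 | q [-0.99  -0.527  1.948] r 158 z 264 tilt 4.9
```

```bash
cat > srch.py <<'E'
from sim import *
W=620
def ik(r,z,tilt):
    f=lambda x: np.r_[np.array(fk(P,*x))-[r,z], 600*(x[0]-x[1]+x[2]-np.pi/2+np.radians(tilt))]
    s=least_squares(f,[.3,.3,1.6],bounds=(lo,hi)); return s.x, np.linalg.norm(s.fun)
def run(q,phi,n,m=62):
    out=[]
    for _ in range(n):
        pit=q[0]-q[1]+q[2]; t=np.pi/2-pit
        # world dir phi (0 outward, 90 up) to tool axes
        d=m*np.array([np.cos(phi),np.sin(phi)]); zt=np.array([np.sin(pit+np.pi/2),np.cos(pit+np.pi/2)]); xt=np.array([-zt[1],zt[0]])
        q=step(q,d@xt,d@zt,W); out.append(q)
    return out
if __name__=="__main__":
  import sys
  tilt0=float(sys.argv[1]); sg=int(sys.argv[2])
  L=[]
  for r in range(150,950,100):
    for z in range(200,700,100):
      q,e=ik(r,z,tilt0)
      if e>1: continue
      for ph in range(0,360,45):
        o=run(q,np.radians(ph),8)
        zs=[fk(P,*x)[1] for x in o]
        if min(zs)<150: continue
        t=90-np.degrees(o[-1][0]-o[-1][1]+o[-1][2])
        L.append(((t-tilt0)*sg,r,z,ph,rep(o[-1])))
  L.sort(reverse=True)
  for l in L[:14]: print(l)
E
python3 srch.py 0 1; echo; python3 srch.py 28 -1; echo; python3 srch.py 10 -1
```

```text
(np.float64(19.148850064140575), 650, 400, 45, 'q [0.676 1.42  1.981] r 742 z 489 tilt 19.1')
(np.float64(18.817555188932772), 450, 500, 90, 'q [0.084 1.132 2.29 ] r 409 z 663 tilt 18.8')
(np.float64(18.63137070581064), 350, 500, 90, 'q [-0.03   1.014  2.29 ] r 365 z 663 tilt 18.6')
(np.float64(18.622134772632293), 250, 500, 90, 'q [-0.141  0.903  2.29 ] r 322 z 659 tilt 18.6')
(np.float64(18.36425015137725), 750, 200, 45, 'q [0.847 1.42  1.823] r 838 z 374 tilt 18.4')
(np.float64(16.913701956041038), 450, 500, 45, 'q [0.537 1.42  2.158] r 630 z 560 tilt 16.9')
(np.float64(16.858530161823126), 650, 300, 45, 'q [0.739 1.42  1.957] r 765 z 444 tilt 16.9')
(np.float64(16.531361062958283), 250, 500, 135, 'q [-0.75   0.258  2.29 ] r 115 z 546 tilt 16.5')
(np.float64(16.413702238408206), 650, 400, 0, 'q [1.019 1.42  1.686] r 906 z 242 tilt 16.4')
(np.float64(15.813871276287074), 650, 400, 90, 'q [0.327 1.322 2.29 ] r 502 z 624 tilt 15.8')
(np.float64(15.715086140648566), 550, 400, 45, 'q [0.631 1.42  2.086] r 687 z 508 tilt 15.7')
(np.float64(15.613197543793731), 350, 500, 135, 'q [-0.645 
[... 2245 characters left out ...]
96  2.069] r 112 z 276 tilt -0.3')
(np.float64(9.452657525749231), 350, 500, 225, 'q [-0.99  -0.607  1.944] r 143 z 226 tilt 0.5')
(np.float64(8.415193427707777), 250, 300, 180, 'q [-0.99  -0.243  2.29 ] r 49 z 377 tilt 1.6')
(np.float64(7.645689735864266), 350, 300, 180, 'q [-0.99 -0.23  2.29] r 50 z 382 tilt 2.4')
(np.float64(6.858970928527938), 350, 600, 225, 'q [-0.99  -0.364  2.142] r 100 z 332 tilt 3.1')
(np.float64(6.805319620662075), 450, 300, 180, 'q [-0.99  -0.224  2.281] r 54 z 385 tilt 3.2')
(np.float64(6.664761054710652), 550, 200, 180, 'q [-0.99  -0.568  1.934] r 155 z 244 tilt 3.3')
(np.float64(5.772409837846766), 450, 500, 225, 'q [-0.99  -0.702  1.785] r 187 z 183 tilt 4.2')
```

```bash
python3 - <<'E'
from srch import *
for r,z in ((151,258),(151,330),(200,300),(250,260)):
  for ph in (180,200,225,250):
    q,e=ik(r,z,4.5); o=run(q,np.radians(ph),5,40); print(r,z,ph,[rep(x)[-20:] for x in o[2:]])
E
```

```text
151 258 180 ['r 100 z 299 tilt 0.1', 'r 80 z 314 tilt -1.2', 'r 60 z 329 tilt -2.5']
151 258 200 [' 118 z 259 tilt -0.6', ' 107 z 259 tilt -2.2', 'r 95 z 259 tilt -3.8']
151 258 225 [' 143 z 207 tilt -0.5', ' 139 z 187 tilt -2.0', ' 135 z 166 tilt -3.5']
151 258 250 ['r 167 z 167 tilt 0.8', ' 168 z 133 tilt -0.1', 'r 168 z 97 tilt -1.0']
151 330 180 [' r 67 z 361 tilt 2.1', ' r 48 z 374 tilt 1.1', ' r 48 z 372 tilt 0.8']
151 330 200 [' r 89 z 327 tilt 1.2', 'r 75 z 331 tilt -0.3', 'r 61 z 335 tilt -1.7']
151 330 225 ['r 120 z 278 tilt 1.0', ' 117 z 263 tilt -0.6', ' 113 z 247 tilt -2.1']
151 330 250 ['r 149 z 237 tilt 2.0', 'r 153 z 206 tilt 0.8', ' 156 z 174 tilt -0.2']
200 300 180 ['r 107 z 319 tilt 2.7', ' r 86 z 334 tilt 1.5', ' r 64 z 349 tilt 0.3']
200 300 200 ['r 125 z 282 tilt 2.0', 'r 113 z 283 tilt 0.4', ' 100 z 284 tilt -1.1']
200 300 225 ['r 152 z 232 tilt 2.1', 'r 148 z 214 tilt 0.6', ' 144 z 194 tilt -1.0']
200 300 250 ['r 177 z 194 tilt 3.3', 'r 179 z 161 tilt 2.3', 'r 181 z 126 tilt 1.4']
250 260 180 ['r 145 z 268 tilt 3.5', 'r 127 z 281 tilt 2.1', 'r 108 z 295 tilt 0.8']
250 260 200 ['r 160 z 229 tilt 3.0', 'r 149 z 227 tilt 1.3', ' 137 z 224 tilt -0.3']
250 260 225 ['r 182 z 181 tilt 3.4', 'r 177 z 159 tilt 1.9', 'r 172 z 136 tilt 0.5']
250 260 250 ['r 209 z 147 tilt 4.5', 'r 203 z 111 tilt 4.0', ' r 202 z 75 tilt 3.2']
```

```bash
cat > wt.py <<'E'
import sys
from h import *
# world deltas -> tool axes: args "dx,dy,dz" ...
M=R.from_rotvec(get_state()['eef_rot']).as_matrix()
for a in sys.argv[1:]:
    d=np.array([float(x) for x in a.split(',')]); print(a,'->',(M.T@d).round(1).tolist())
E
python3 wt.py 59,39,0 -10.5,26,-28
```

```text
59,39,0 -> [-12.8, -69.6, -0.6]
-10.5,26,-28 -> [-30.0, -0.4, 25.8]
```

```bash
python3 -m pendant '{"xyz":[[-6,-35,0],[-6,-35,0],[-30,0,26],[-30,0,26],[-30,0,26]],"twist":[0,0,0,0,0],"hand":[-1,-1,-1,-1,-1]}'; python3 st.py
```

```text
time_s: 4.28
position: [140.0, -70.8, 199.6]
eef_rot: [2.599, -1.719, -0.011]
wrist_force: [-0.7, -0.5, -0.7]
width: 85.2
4.28 [-0.852 -0.99  -0.663  1.898 -0.027  1.888] [140.  -70.8 199.6] R 156.8
[[ 0.391 -0.92  -0.02 ]
 [-0.92  -0.391 -0.017]
 [ 0.008  0.025 -1.   ]]
tilt 1.52 dir -138.9 F [-0.7 -0.5 -0.7] w 85.2
```

```bash
cat > plan.py <<'E'
import sys
from h import *
# plan.py x,y,z twist nrows  : straight path, constant twist per row, shifts along tool axes before turn? print both
tgt=np.array([float(v) for v in sys.argv[1].split(',')]); tw=float(sys.argv[2]); n=int(sys.argv[3])
s=get_state(); M=R.from_rotvec(s['eef_rot']).as_matrix(); d=(tgt-s['position'])/n
print("step",np.linalg.norm(d).round(1),"twist/row",round(tw/n,4))
print([ [float(x) for x in ((M@R.from_euler('z',tw/n*i).as_matrix()).T@d).round(0)] for i in range(n)])
M2=M@R.from_euler('z',tw).as_matrix(); print("end x yaw",np.degrees(np.arctan2(M2[1,0],M2[0,0])).round(1))
E
python3 plan.py 446,290.4,250 -2.93 16
```

```text
step 29.8 twist/row -0.1831
[[-13.0, -26.0, -4.0], [-8.0, -28.0, -4.0], [-3.0, -29.0, -4.0], [2.0, -29.0, -4.0], [8.0, -28.0, -4.0], [13.0, -27.0, -4.0], [17.0, -24.0, -4.0], [21.0, -20.0, -4.0], [25.0, -16.0, -4.0], [27.0, -11.0, -4.0], [29.0, -6.0, -4.0], [29.0, -1.0, -4.0], [29.0, 5.0, -4.0], [28.0, 10.0, -4.0], [25.0, 15.0, -4.0], [22.0, 19.0, -4.0]]
end x yaw 100.9
```

```bash
python3 -m pendant '{"xyz":[[-13,-26,-6],[-8,-28,-6],[-3,-29,-6],[2,-29,-4],[8,-28,-4],[13,-27,-4],[17,-24,-4],[21,-20,-4],[25,-16,-4],[27,-11,-4],[29,-6,-4],[29,-1,-4]],"twist":[-0.183,-0.183,-0.183,-0.183,-0.183,-0.183,-0.183,-0.183,-0.183,-0.183,-0.183,-0.183],"hand":[-1,-1,-1,-1,-1,-1,-1,-1,-1,-1,-1,-1]}';  python3 -m pendant '{"xyz":[[29,5,-4],[28,10,-4],[25,15,-4],[22,19,-4],[0,0,0]],"twist":[-0.183,-0.183,-0.183,-0.183,0],"hand":[-1,-1,-1,-1,-1]}' ;python3 st.py; python3 - <<'E'
from h import *
s=get_state(); p,d=camera("wrist"); cv2.imwrite("pics/w1.png",p); np.save("pics/w1.npy",d)
print(proj("wrist",[[446,290.4,158],[446,290.4,72]],s))
E
```

```text
time_s: 5.78
position: [367.8, 200.7, 244.9]
eef_rot: [2.729, 1.552, -0.037]
wrist_force: [0.4, 0.4, 0.5]
width: 85.9
time_s: 6.4
position: [444.5, 290.1, 256.9]
eef_rot: [-1.996, -2.416, 0.038]
wrist_force: [-0.0, -0.2, -0.8]
width: 85.3
6.4 [ 0.454  0.096  0.185  1.685 -0.003  0.264] [444.5 290.1 256.9] R 530.8
[[-0.188  0.982 -0.021]
 [ 0.982  0.188 -0.014]
 [-0.01  -0.023 -1.   ]]
tilt 1.44 dir -146.8 F [-0.  -0.2 -0.8] w 85.3
[[280.82799162 216.60340995]
 [281.33779852 195.31203291]]
```

View pics/w1.png

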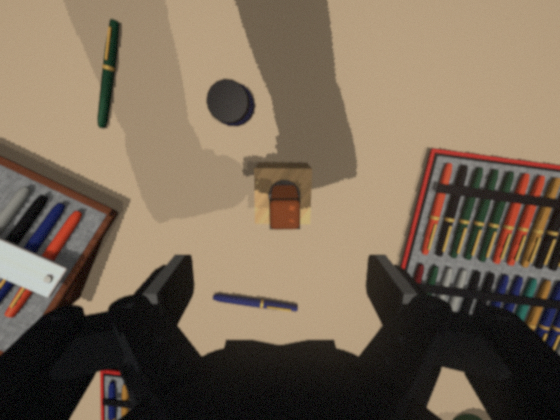

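```bash
python3 - <<'E'
import cv2
p=cv2.imread("pics/w1.png"); cv2.imwrite("pics/w1c.png",cv2.resize(p[150:240,235:335],None,fx=7,fy=6.6,interpolation=cv2.INTER_CUBIC))
E
```

```text
(no output)
```

View pics/w1c.png

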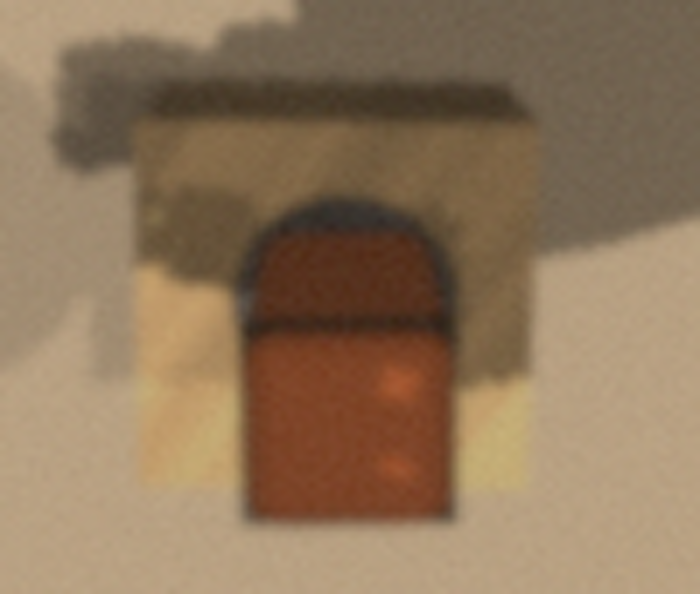

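```bash
python3 - <<'E'
from h import *
print(onplane("wrist",[(284.8,213.9)],158), onplane("wrist",[(283.1,195.8)],72))
E
```

```text
[[442.19045478 292.15147799 158.        ]] [[445.22525473 291.30436145  72.        ]]
```

```bash
python3 -m pendant '{"xyz":[[1,1,45],[1,1,45],[0.5,1,36],[0,0,10],[0,0,0],[0,0,0],[0,0,0],[0,0,0],[0,0,0],[0,0,0]],"twist":[0,0,0,0,0,0,0,0,0,0],"hand":[-1,-1,-1,-1,-1,1,1,1,1,1]}' 60; python3 st.py
```

```text
time_s: 7.7
position: [443.2, 288.9, 122.1]
eef_rot: [-1.998, -2.414, 0.038]
wrist_force: [0.9, 0.0, 2.0]
width: 25.3
7.7 [ 0.453  0.092 -0.087  1.417 -0.003  0.265] [443.2 288.9 122.1] R 529.1
[[-0.187  0.982 -0.021]
 [ 0.982  0.187 -0.014]
 [-0.01  -0.024 -1.   ]]
tilt 1.47 dir -146.4 F [0.9 0.  2. ] w 25.3
```

```bash
python3 -m pendant '{"xyz":[[0,0,0],[-0.4,-0.9,-40],[-0.4,-1,-45],[-0.4,-1,-45],[-0.4,-1,-45],[0,0,0]],"twist":[0,0,0,0,0,0],"hand":[1,1,1,1,1,1]}' 110; python3 st.py;python3 - <<'E'
from h import *
s=get_state();M=R.from_rotvec(s['eef_rot']).as_matrix(); tip=s['position']+109*M[:,2]
for n in ("scene","top"):
    p,d=camera(n); u=proj(n,[tip])[0]; print(n,u,tip); x,y=u.astype(int); a=p[y-60:y+30,x-50:x+50]; cv2.imwrite(f"pics/{n}2c.png",cv2.resize(a,None,fx=6,fy=6,interpolation=cv2.INTER_CUBIC)); cv2.imwrite(f"pics/{n}2.png",p)
E
```

```text
time_s: 8.45
position: [444.7, 289.5, 300.4]
eef_rot: [-2.0, -2.417, 0.031]
wrist_force: [0.2, -0.1, -1.1]
width: 24.9
8.45 [ 0.453  0.11   0.288  1.768 -0.004  0.265] [444.7 289.5 300.4] R 530.6
[[-0.187  0.982 -0.016]
 [ 0.982  0.187 -0.012]
 [-0.009 -0.018 -1.   ]]
tilt 1.15 dir -142.8 F [ 0.2 -0.1 -1.1] w 24.9
scene [426.9628824  198.72393071] [442.91751481 288.14978327 191.46661245]
top [127.96447752 193.93386841] [442.91751481 288.14978327 191.46661245]
```

View pics/scene2c.png

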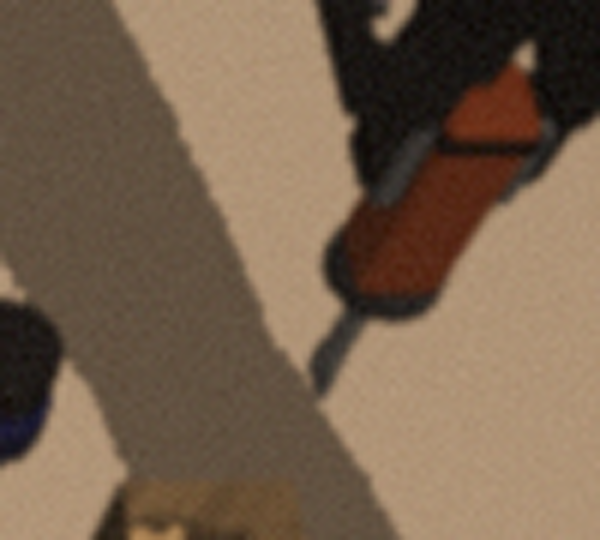

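View pics/top2c.png

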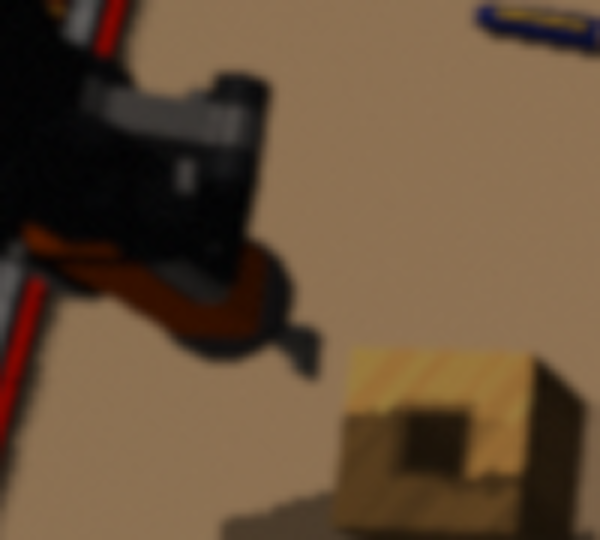

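```bash
cat >> h.py <<'E'
def ray(nm,uv,st=None):
    K,C=T(nm,st); uv=np.array(uv,float); r=C[:3,:3]@np.r_[(uv-K[:2,2])/[K[0,0],K[1,1]],1]; return C[:3,3],r
def tri(u1,u2,n1="top",n2="scene"):
    o1,r1=ray(n1,u1);o2,r2=ray(n2,u2)
    k=np.linalg.lstsq(np.c_[r1,-r2],o2-o1,rcond=None)[0]; return o1+k[0]*r1,o2+k[1]*r2
E
python3 - <<'E'
from h import *
print(tri((129.7,192.7),(429,203.8)))
E
```

```text
(array([447.77981594, 291.00359073, 179.83932481]), array([447.17179379, 295.0611994 , 181.54308697]))
```

```bash
python3 - <<'E'
from h import *
s=get_state(); p,d=camera("wrist"); cv2.imwrite("pics/w2.png",p)
M=R.from_rotvec(s['eef_rot']).as_matrix()
c=cloud("wrist",d,s); t=(c-s['position'])@M
for z in (-37,-27): print(z,proj("wrist",[s['position']+M@[x,y,z] for x,y in ((-13,-13),(13,-13),(13,13),(-13,13))],s).round(1).tolist())
b=(abs(t[...,0])<12)&(abs(t[...,1])<14)&(p[...,2].astype(int)>p[...,0]+40); v=np.argwhere(b); print(v.min(0),v.max(0)); 
for row in range(v[:,0].min(),v[:,0].max()+1,4): print(row,t[row,280].round(1),d[row,280])
cv2.imwrite("pics/w2c.png",cv2.resize(p[200:420,180:380],None,fx=3,fy=2.7,interpolation=cv2.INTER_CUBIC))
E
```

```text
-37 [[244.6, 283.1], [314.0, 283.1], [312.0, 341.3], [246.8, 341.3]]
-27 [[247.4, 270.3], [311.3, 270.3], [309.6, 324.7], [249.3, 324.7]]
[173 246] [344 314]
173 [  0.3 -13.  225.8] 361.73267
177 [  0.3  -8.2 224.6] 361.8498
181 [  0.3  -2.8 226.4] 365.0544
185 [  0.3  16.4 296.9] 438.17514
189 [  0.3  22.4 296.5] 439.35632
193 [  0.3  21.7 266.4] 410.23334
197 [  0.3  21.  239.7] 384.3344
201 [  0.3  22.9 225.8] 371.48096
205 [  0.3  27.9 224.5] 371.5833
209 [ 0.3 -3.2 97.7] 241.14267
213 [  0.3 -14.9  47.6] 189.70746
217 [  0.3 -13.1  44.6] 187.31895
221 [  0.3 -10.1  45.4] 188.922
225 [  0.3 -10.3  36.9] 180.70016
229 [  0.3 -10.1  30.1] 174.16287
233 [  0.3 -10.   23.6] 167.9328
237 [  0.3 -10.5  16.2] 160.7648
241 [  0.3 -10.7  10. ] 154.68758
245 [  0.3 -10.8   4.2] 149.10312
249 [  0.3 -10.9  -0.9] 144.1338
253 [  0.3 -10.8  -5.6] 139.66179
257 [  0.3 -10.8  -9.9] 135.54929
261 [  0.3 -10.7 -13.8] 131.81783
265 [  0.3 -11.3 -19. ] 126.67385
269 [  0.3 -11.3 -22.6] 123.13776
273 [  0.3 -11.6 -26.6] 119.23192
277 [  0.3 -11.1 -29. ] 117.06192
281 [  0.3 -10.6 -31.2] 115.05983
285 [  0.3 -10.7 -34.5] 111.844284
289 [  0.3  -9.1 -34.8] 112.06108
293 [  0.3  -8.2 -36.1] 111.00605
297 [  0.3  -6.5 -36. ] 111.547134
301 [  0.3  -4.3 -35.5] 112.68973
305 [  0.3  -2.9 -36. ] 112.584816
309 [  0.3  -0.4 -34.9] 114.26802
313 [  0.3   1.  -35.5] 114.0646
317 [  0.2   3.5 -34.6] 115.60198
321 [  0.2   5.  -35.1] 115.5845
325 [  0.2   6.1 -36.1] 114.91698
329 [  0.2   8.9 -35. ] 116.77065
333 [  0.2  10.7 -35. ] 117.21435
337 [  0.2  13.9 -33.5] 119.56521
341 [1.000e-01 2.906e+02 2.896e+02] 505.7668
```

View pics/w2c.png

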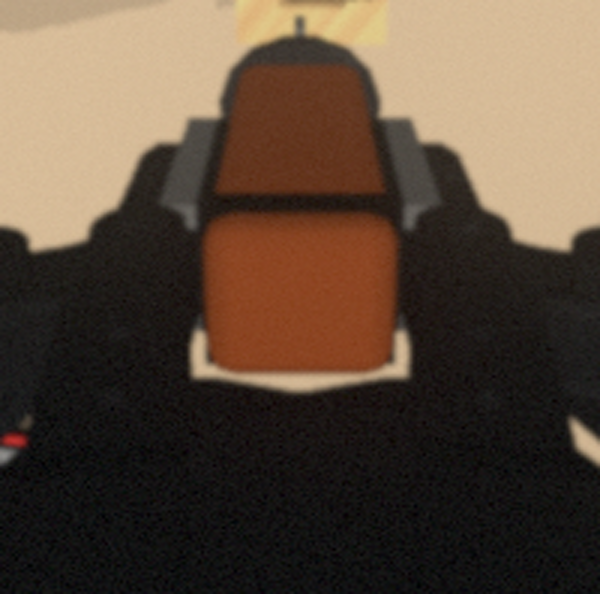

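```bash
python3 - <<'E'
from h import *
s=get_state();M=R.from_rotvec(s['eef_rot']).as_matrix()
for n in ("scene","top"):
    p,d=camera(n); c=cloud(n,d); t=(c-s['position'])@M
    print(n)
    m=(np.abs(t[...,0])<12)&(np.abs(t[...,1])<25)&(t[...,2]>50)&(t[...,2]<125)
    for z in range(50,125,6):
        k=m&(t[...,2]>=z)&(t[...,2]<z+6)
        if k.sum(): print(z,k.sum(),t[k].mean(0).round(1),np.argwhere(k).mean(0)[::-1].round(1))
    o=(p[...,2].astype(int)-p[...,0]>50)&(np.abs(t[...,0])<25)&(np.abs(t[...,1])<25)&(t[...,2]<60)&(t[...,2]>-60)
    print("orange",o.sum(),np.percentile(t[o],[2,50,98],axis=0).round(1).tolist())
E
```

```text
scene
62 3 [-0.8  7.1 67. ] [433.  190.7]
68 9 [-1.1  7.4 70.5] [432.2 191.8]
74 9 [-0.8  7.4 76.8] [431.2 193.6]
80 9 [ 0.1  6.8 83. ] [430.6 195. ]
86 10 [-1.1  7.  88.9] [428.9 196.7]
92 11 [ 0.1  7.8 94.3] [428.6 198.5]
98 11 [-1.000e-01  8.200e+00  1.014e+02] [427.4 200.6]
104 7 [  0.4   7.1 106.9] [426.6 201.6]
orange 428 [[-11.0, -1.9, -38.4], [0.7, 15.6, -7.8], [12.1, 17.6, 36.1]]
top
50 1 [ -7.2 -12.5  50. ] [119. 194.]
74 2 [-4.3  0.3 75.9] [124.5 191. ]
80 10 [-3.2  2.8 83.1] [125.7 190.8]
86 9 [-3.9  2.3 88.6] [127.3 192. ]
92 13 [-2.8  2.2 95.5] [128.2 193.2]
98 6 [ -1.9   2.4 100.6] [128.8 193.8]
104 13 [ -2.2   4.  106.9] [130.5 194. ]
110 2 [ -1.4  -0.5 110.7] [130.5 197. ]
orange 89 [[-6.9, -11.1, -35.6], [1.3, -10.2, -5.9], [13.0, -6.4, 25.4]]
```

```bash
python3 - <<'E'
from srch import *
L=[]
for r in range(350,751,50):
  for z in range(300,601,50):
    q,e=ik(r,z,-1)
    if e>1: continue
    for ph in range(0,136,15):
      o=run(q,np.radians(ph),14,62)
      for k,x in enumerate(o):
        t=90-np.degrees(x[0]-x[1]+x[2])
        if t>27:
          rr,zz=fk(P,*x); d0=np.hypot(r-530,z-300);d1=np.hypot(rr-500,zz-260)
          L.append((round(k+1+d0/60+d1/60,1),k+1,r,z,ph,rep(x))); break
L.sort()
for l in L[:10]: print(l)
E
```

```text
(np.float64(20.7), 12, 650, 350, 45, 'q [0.68 1.42 1.83] r 801 z 510 tilt 27.5')
(np.float64(20.7), 13, 600, 300, 45, 'q [0.681 1.42  1.836] r 799 z 509 tilt 27.1')
(np.float64(20.9), 14, 550, 300, 45, 'q [0.658 1.42  1.847] r 789 z 525 tilt 27.9')
(np.float64(21.0), 11, 700, 350, 30, 'q [0.856 1.42  1.662] r 903 z 393 tilt 27.1')
(np.float64(21.0), 13, 600, 350, 45, 'q [0.657 1.42  1.841] r 791 z 527 tilt 28.2')
(np.float64(21.1), 12, 650, 400, 60, 'q [0.5   1.42  2.017] r 673 z 607 tilt 27.2')
(np.float64(21.2), 12, 650, 400, 45, 'q [0.657 1.42  1.835] r 793 z 529 tilt 28.6')
(np.float64(21.2), 13, 550, 400, 45, 'q [0.616 1.42  1.891] r 760 z 549 tilt 27.7')
(np.float64(21.3), 12, 600, 450, 45, 'q [0.615 1.42  1.889] r 760 z 550 tilt 27.9')
(np.float64(21.3), 12, 650, 350, 30, 'q [0.842 1.42  1.664] r 900 z 406 tilt 27.8')
```

```bash
python3 plan.py 642,-120,350 0.744 8
```

```text
step 57.3 twist/row 0.093
[[-55.0, 15.0, -7.0], [-53.0, 20.0, -7.0], [-51.0, 25.0, -7.0], [-49.0, 29.0, -7.0], [-46.0, 34.0, -7.0], [-42.0, 38.0, -7.0], [-39.0, 42.0, -7.0], [-35.0, 45.0, -7.0]]
end x yaw 58.2
```

```bash
python3 -m pendant '{"xyz":[[-55,15,-7],[-53,20,-7],[-51,25,-7],[-49,29,-7],[-46,34,-7],[-42,38,-7],[-39,42,-7],[-35,45,-7]],"twist":[0.093,0.093,0.093,0.093,0.093,0.093,0.093,0.093],"hand":[1,1,1,1,1,1,1,1]}'; python3 st.py
```

```text
time_s: 9.7
position: [644.0, -121.5, 352.4]
eef_rot: [-2.748, -1.522, 0.045]
wrist_force: [0.9, -0.4, -0.8]
width: 24.8
9.7 [-0.279  0.564  0.973  2.    -0.02   0.28 ] [ 644.  -121.5  352.4] R 655.3
[[ 0.53   0.848 -0.025]
 [ 0.848 -0.53  -0.014]
 [-0.025 -0.014 -1.   ]]
tilt 1.65 dir -151.3 F [ 0.9 -0.4 -0.8] w 24.8
```

```bash
python3 wt.py 42.2,-12.5,44
```

```text
42.2,-12.5,44 -> [10.7, 41.8, -44.9]
```

```bash
python3 -m pendant '{"xyz":[[11,42,-44],[12,44,-42],[12,46,-40],[13,48,-37],[13,50,-34],[14,52,-31]],"twist":[0,0,0,0,0,0],"hand":[1,1,1,1,1,1]}'; python3 st.py
```

```text
time_s: 10.45
position: [602.0, -134.5, 447.1]
eef_rot: [-2.738, -1.522, 0.002]
wrist_force: [-0.5, 0.2, -1.4]
width: 24.7
10.45 [-0.331  0.702  1.418  2.294  0.005  0.225] [ 602.  -134.5  447.1] R 616.9
[[ 0.528  0.849 -0.006]
 [ 0.849 -0.528  0.007]
 [ 0.003 -0.009 -1.   ]]
tilt 0.53 dir 127.7 F [-0.5  0.2 -1.4] w 24.7
```

```bash
python3 -m pendant '{"xyz":[[16,58,0],[16,58,0],[16,58,0]],"twist":[0,0,0],"hand":[1,1,1]}'; python3 st.py
```

```text
time_s: 10.82
position: [611.7, -147.2, 411.9]
eef_rot: [-2.691, -1.495, 0.04]
wrist_force: [-0.1, 1.1, -2.4]
width: 24.8
10.82 [-0.353  0.759  1.418  2.294  0.021  0.203] [ 611.7 -147.2  411.9] R 629.2
[[ 0.528  0.847 -0.053]
 [ 0.849 -0.527  0.042]
 [ 0.008 -0.067 -0.998]]
tilt 3.89 dir 141.7 F [-0.1  1.1 -2.4] w 24.8
```

```bash
cat > sim2.py <<'E'
from sim import *
hi=np.array([1.94,1.4185,2.294])
def err(x,t,pit): return np.r_[t-np.array(fk(P,*x)), pit-(x[0]-x[1]+x[2])]
def jac(x):
    J=np.zeros((3,3));e=1e-5
    for i in range(3):
        d=np.zeros(3);d[i]=e; J[:2,i]=(np.array(fk(P,*(x+d)))-np.array(fk(P,*(x-d))))/2/e
    J[2]=[1,-1,1]; return J
def step2(q,dr,dz,w,lam,it):
    pit=q[0]-q[1]+q[2]; th=pit+np.pi/2
    zt=np.array([np.sin(th),np.cos(th)]); xt=np.array([-zt[1],zt[0]])
    t=np.array(fk(P,*q))+dr*xt+dz*zt; D=np.array([1e-3,1e-3,w]); x=q.copy()
    for _ in range(it):
        e=D*err(x,t,pit); J=D[:,None]*jac(x)
        x=np.clip(x+J.T@np.linalg.solve(J@J.T+lam*np.eye(3),e),lo,hi)
    return x
if __name__=="__main__":
  for w in (.1,.3,.6,1):
   for lam in (1e-4,1e-3,1e-2):
    for it in (20,100):
     q=np.array([.95,1.32,1.93])
     for _ in range(3): q=step2(q,60,0,w,lam,it)
     a=rep(q)
     q=np.array([.564,.973,2.0])
     for o,z in ((43,-44),(45,-42),(47,-40),(49,-37),(51,-34),(54,-31)): q=step2(q,o,z,w,lam,it)
     b=rep(q)
     for _ in range(3): q=step2(q,60,0,w,lam,it)
     print(w,lam,it,a,"|",b,"|",rep(q))
E
python3 sim2.py
```

```text
0.1 0.0001 20 q [1.707 1.418 2.294] r 508 z -169 tilt -57.9 | q [1.578 1.418 2.294] r 556 z -101 tilt -50.6 | q [1.94  1.418 2.294] r 400 z -275 tilt -71.3
0.1 0.0001 100 q [1.701 1.418 2.294] r 511 z -166 tilt -57.6 | q [1.58  1.418 2.294] r 556 z -101 tilt -50.7 | q [1.94  1.418 2.294] r 400 z -275 tilt -71.3
0.1 0.001 20 q [1.158 1.418 1.699] r 892 z 115 tilt 7.6 | q [0.921 1.418 1.876] r 824 z 307 tilt 11.0 | q [1.07  1.418 1.595] r 942 z 205 tilt 18.6
0.1 0.001 100 q [1.158 1.418 1.699] r 892 z 115 tilt 7.6 | q [0.921 1.418 1.876] r 824 z 307 tilt 11.0 | q [1.07  1.418 1.595] r 942 z 205 tilt 18.6
0.1 0.01 20 q [1.038 1.418 1.584] r 947 z 237 tilt 21.0 | q [0.619 1.418 1.631] r 851 z 609 tilt 42.4 | q [0.646 1.418 1.23 ] r 964 z 720 tilt 63.8
0.1 0.01 100 q [1.038 1.418 1.584] r 947 z 237 tilt 21.0 | q [0.624 1.418 1.633] r 852 z 604 tilt 42.0 | q [0.651 1.418 1.232] r 966 z 714 tilt 63.4
0.3 0.0001 20 q [-0.816 -0.922  0.316] r 609 z 290 tilt 65.8 | q [1.94  1.418 1.255] r 716 z -556 tilt -11.8 | q [1.94  1.418 2.294] r 400 z -275 tilt -71.3
0.3 0.0001 100 q [-0.816 -0.922  0.3
[... 1862 characters left out ...]
 q [-0.99  -0.441  0.89 ] r 500 z 583 tilt 70.4 | q [-0.592  0.111  1.044] r 560 z 752 tilt 70.4
1 0.001 20 q [1.681 1.418 2.294] r 519 z -156 tilt -56.5 | q [1.598 1.418 2.294] r 549 z -112 tilt -51.7 | q [1.94  1.418 2.294] r 400 z -275 tilt -71.3
1 0.001 100 q [1.682 1.418 2.294] r 518 z -156 tilt -56.5 | q [1.601 1.418 2.294] r 548 z -113 tilt -51.9 | q [1.94  1.418 2.294] r 400 z -275 tilt -71.3
1 0.01 20 q [1.264 1.418 2.01 ] r 743 z 38 tilt -16.3 | q [1.2   1.418 2.294] r 642 z 128 tilt -28.9 | q [1.485 1.418 2.274] r 591 z -54 tilt -44.1
1 0.01 100 q [1.264 1.418 2.01 ] r 743 z 38 tilt -16.3 | q [1.2   1.418 2.294] r 642 z 128 tilt -28.9 | q [1.485 1.418 2.274] r 591 z -54 tilt -44.1
```

```bash
python3 - <<'E'
from sim import *
import sim
sim.hi[:]=[1.94,1.4185,2.294]
for w in (300,600,1000):
 q=np.array([.564,.973,2.0])
 for o,z in ((43,-44),(45,-42),(47,-40),(49,-37),(51,-34),(54,-31)):
   q=step(q,o,z,w); print(w,rep(q))
 q=np.array([.702,1.418,2.293])
 for _ in range(3): q=step(q,60,0,w); print("  from corner",rep(q))
 q=np.array([.702,1.418,2.293])
 for _ in range(10): q=step(q,18,0,w)
 print("  small",rep(q))
E
```

```text
300 q [0.797 1.418 2.166] r 688 z 387 tilt 1.5
300 q [0.764 1.418 2.096] r 712 z 413 tilt 7.4
300 q [0.732 1.418 2.026] r 736 z 441 tilt 13.2
300 q [0.703 1.418 1.955] r 758 z 471 tilt 19.0
300 q [0.676 1.418 1.883] r 780 z 503 tilt 24.6
300 q [0.652 1.418 1.808] r 802 z 537 tilt 30.4
  from corner q [0.727 1.418 2.197] r 662 z 434 tilt 3.7
  from corner q [0.747 1.418 2.099] r 708 z 424 tilt 8.2
  from corner q [0.764 1.418 2.   ] r 752 z 420 tilt 12.9
  small q [0.76  1.418 2.002] r 751 z 423 tilt 13.0
600 q [0.805 1.418 2.185] r 681 z 382 tilt -0.0
600 q [0.789 1.418 2.157] r 690 z 393 tilt 2.5
600 q [0.774 1.418 2.128] r 701 z 404 tilt 5.0
600 q [0.762 1.418 2.095] r 712 z 414 tilt 7.6
600 q [0.752 1.418 2.06 ] r 725 z 423 tilt 10.1
600 q [0.744 1.418 2.022] r 740 z 432 tilt 12.8
  from corner q [0.74  1.418 2.227] r 653 z 425 tilt 1.3
  from corner q [0.774 1.418 2.161] r 687 z 403 tilt 3.2
  from corner q [0.804 1.418 2.095] r 719 z 384 tilt 5.1
  small q [0.804 1.418 2.096] r 719 z 384 tilt 5.1
1000 q [0.808 1.418 2.193] r 678 z 379 tilt -0.7
1000 q [0.8   1.418 2.183] r 681 z 385 tilt 0.4
1000 q [0.794 1.418 2.171] r 686 z 389 tilt 1.4
1000 q [0.791 1.418 2.155] r 692 z 391 tilt 2.5
1000 q [0.791 1.418 2.136] r 700 z 392 tilt 3.5
1000 q [0.794 1.418 2.114] r 710 z 390 tilt 4.6
  from corner q [0.745 1.418 2.238] r 648 z 421 tilt 0.3
  from corner q [0.785 1.418 2.185] r 678 z 395 tilt 1.1
  from corner q [0.822 1.418 2.134] r 705 z 370 tilt 1.9
  small q [0.823 1.418 2.133] r 706 z 369 tilt 1.9
```

```bash
cat > sim3.py <<'E'
from sim2 import *
def step3(q,dr,dz,w,it=8,world=False):
    pit=q[0]-q[1]+q[2]; th=pit+np.pi/2
    zt=np.array([np.sin(th),np.cos(th)]); xt=np.array([-zt[1],zt[0]])
    t=np.array(fk(P,*q))+(np.array([dr,dz]) if world else dr*xt+dz*zt); D=np.array([1,1,w]); x=q.copy(); free=np.ones(3,bool)
    for _ in range(it):
        while True:
            J=(D[:,None]*jac(x))[:,free]; e=D*err(x,t,pit)
            d=np.zeros(3); d[free]=np.linalg.lstsq(J.T@J+1e-3*np.eye(J.shape[1]),J.T@e,rcond=None)[0]
            m=np.abs(d).max(); d*=min(1,.1/m) if m>0 else 1
            y=x+d; bad=free&((y>hi+1e-9)|(y<lo-1e-9))
            if not bad.any(): x=y;break
            x=np.where(bad,np.clip(y,lo,hi),x); free&=~bad
            if not free.any(): break
    return x
if __name__=="__main__":
  for w in (200,400,600,800,1000):
     q=np.array([.95,1.32,1.93])
     for _ in range(3): q=step3(q,60,0,w)
     a=rep(q)
     q=np.array([.564,.973,2.0])
     for o,z in ((43,-44),(45,-42),(47,-40),(49,-37),(51,-34),(54,-31)): q=step3(q,o,z,w)
     b=rep(q)
     for _ in range(3): q=step3(q,60,0,w)
     c=rep(q)
     q=np.array([-.99,-.58,1.877])
     for _ in range(2): q=step3(q,-30,-4,w)
     print(w,a,"|",b,"|",c,"|",rep(q))
E
python3 sim3.py
```

```text
200 q [1.031 1.418 1.621] r 932 z 239 tilt 19.3 | q [0.616 1.418 1.701] r 827 z 592 tilt 38.5 | q [0.629 1.418 1.344] r 933 z 693 tilt 58.2 | q [-0.99  -0.557  2.007] r 127 z 249 tilt -0.2
400 q [1.049 1.418 1.726] r 889 z 210 tilt 12.3 | q [0.688 1.418 1.901] r 776 z 491 tilt 22.9 | q [0.723 1.418 1.652] r 878 z 513 tilt 35.2 | q [-0.99  -0.543  1.98 ] r 141 z 256 tilt 2.2
600 q [1.064 1.418 1.791] r 861 z 192 tilt 7.7 | q [0.744 1.418 2.022] r 740 z 432 tilt 12.8 | q [0.808 1.418 1.835] r 827 z 405 tilt 19.9 | q [-0.99  -0.534  1.963] r 150 z 260 tilt 3.6
800 q [1.072 1.418 1.826] r 846 z 183 tilt 5.2 | q [0.776 1.418 2.082] r 720 z 404 tilt 7.5 | q [0.859 1.418 1.925] r 798 z 353 tilt 11.8 | q [-0.99  -0.529  1.954] r 155 z 262 tilt 4.4
1000 q [1.078 1.418 1.846] r 837 z 178 tilt 3.7 | q [0.794 1.418 2.114] r 710 z 390 tilt 4.6 | q [0.888 1.418 1.972] r 781 z 327 tilt 7.5 | q [-0.99  -0.527  1.948] r 158 z 264 tilt 4.9
```

```bash
python3 wt.py 1,18,-36 46,-14,-27 57.5,-17,0 52,-15.3,25; python3 - <<'E'
from srch import *
for r,z in ((760,260),(740,300)):
  q,e=ik(r,z,-3); print(rep(q),e)
  for ph in (0,15,30):
    o=run(q,np.radians(ph),12,60); print(ph,[rep(x)[2:] for x in o[1::5]])
E
```

```text
1,18,-36 -> [15.5, -6.2, 36.6]
46,-14,-27 -> [12.2, 48.2, 23.9]
57.5,-17,0 -> [16.0, 57.7, -3.8]
52,-15.3,25 -> [14.7, 50.4, -28.4]
q [0.98  1.42  2.053] r 752 z 255 tilt -2.4 11.35736319389583
0 ['[1.026 1.42  1.931] r 803 z 219 tilt 1.9', '[1.135 1.42  1.619] r 928 z 143 tilt 13.6', '[1.24 1.42 1.3 ] r 1043 z 85 tilt 25.8']
15 ['[0.994 1.42  1.956] r 793 z 244 tilt 2.3', '[1.035 1.42  1.7  ] r 901 z 226 tilt 14.7', '[1.086 1.42  1.426] r 1008 z 219 tilt 27.4']
30 ['[0.961 1.42  1.987] r 779 z 270 tilt 2.5', '[0.932 1.42  1.797] r 858 z 306 tilt 15.0', '[0.927 1.42  1.577] r 944 z 344 tilt 27.9']
q [0.93  1.42  2.101] r 729 z 293 tilt -2.3 14.539569849247696
0 ['[0.981 1.42  1.977] r 784 z 255 tilt 1.9', '[1.098 1.42  1.661] r 914 z 173 tilt 13.3', '[1.21  1.42  1.338] r 1033 z 109 tilt 25.4']
15 ['[0.949 1.42  2.001] r 773 z 279 tilt 2.3', '[0.999 1.42  1.738] r 885 z 254 tilt 14.5', '[1.057 1.42  1.46 ] r 996 z 241 tilt 27.2']
30 ['[0.916 1.42  2.031] r 758 z 304 tilt 2.5', '[0.896 1.42  1.833] r 840 z 332 tilt 15.0', '[0.899 1.42  1.607] r 930 z 365 tilt 27.8']
```

```bash
python3 -m pendant '{"xyz":[[15,-6,37],[15,-6,37],[10,40,28],[10,40,28],[12,48,24],[0,0,0]],"twist":[0,0,0,0,0,0],"hand":[1,1,1,1,1,1]}'; python3 st.py
```

```text
time_s: 11.58
position: [726.9, -153.6, 234.5]
eef_rot: [-2.669, -1.481, 0.077]
wrist_force: [0.1, -0.2, -6.1]
width: 24.9
11.57 [-0.308  0.994  1.394  2.07   0.024  0.248] [ 726.9 -153.6  234.5] R 742.9
[[ 0.529  0.844 -0.086]
 [ 0.848 -0.527  0.052]
 [-0.001 -0.101 -0.995]]
tilt 5.8 dir 148.7 F [ 0.1 -0.2 -6.1] w 24.9
```

```bash
python3 wt.py 57,-17,6;  python3 -m pendant '{"xyz":[[16,58,-12],[16,58,-12],[16,58,-10]],"twist":[0,0,0],"hand":[1,1,1]}'; python3 st.py
```

```text
57,-17,6 -> [15.7, 56.5, -11.8]
time_s: 11.95
position: [797.3, -181.0, 237.4]
eef_rot: [2.712, 1.504, 0.124]
wrist_force: [0.3, -0.0, -2.7]
width: 24.6
11.95 [-0.318  1.004  1.42   1.904  0.033  0.242] [ 797.3 -181.   237.4] R 817.6
[[ 0.527  0.845  0.088]
 [ 0.848 -0.53   0.006]
 [ 0.052  0.072 -0.996]]
tilt 5.07 dir 3.7 F [ 0.3 -0.  -2.7] w 24.6
```

```bash
python3 -m pendant '{"xyz":[[15,52,-25],[15,54,-22],[15,55,-19],[15,56,-16],[16,57,-13],[16,58,-10]],"twist":[0,0,0,0,0,0],"hand":[1,1,1,1,1,1]}'; python3 st.py
```

```text
time_s: 12.7
position: [891.8, -222.7, 282.5]
eef_rot: [2.525, 1.394, 0.406]
wrist_force: [-0.6, 0.2, -0.8]
width: 24.6
12.7 [-0.335  0.979  1.42   1.655  0.053  0.236] [ 891.8 -222.7  282.5] R 919.2
[[ 0.51   0.787  0.347]
 [ 0.85  -0.522 -0.065]
 [ 0.13   0.328 -0.936]]
tilt 20.67 dir -10.6 F [-0.6  0.2 -0.8] w 24.6
```

```bash
python3 wt.py 45,-30,22;  python3 -m pendant '{"xyz":[[12,59,-8],[10,60,-6],[8,60,-4],[0,0,0]],"twist":[0,0,0,0],"hand":[1,1,1,1]}'; python3 st.py
```

```text
45,-30,22 -> [0.3, 58.3, -3.0]
time_s: 13.2
position: [936.2, -260.6, 306.4]
eef_rot: [2.423, 1.331, 0.53]
wrist_force: [0.1, -0.1, -1.4]
width: 24.8
13.2 [-0.362  0.979  1.42   1.518  0.07   0.221] [ 936.2 -260.6  306.4] R 971.8
[[ 0.496  0.732  0.467]
 [ 0.853 -0.512 -0.103]
 [ 0.164  0.449 -0.878]]
tilt 28.56 dir -12.4 F [ 0.1 -0.1 -1.4] w 24.8
```

```bash
cat > scr.py <<'E'
from h import *
import sys
psi=np.radians(-16.5); a=np.radians(28); n=np.array([-np.sin(a)*np.cos(psi),-np.sin(a)*np.sin(psi),np.cos(a)])
yb=np.array([-np.sin(psi),np.cos(psi),0]); xb=np.cross(yb,n)
C=np.array([548.5,-65.5,105.5]); SL=-17.4
TIP=np.array([0,2,110.5])
def info(h=20,sl=SL,off=(0,0)):
    s=get_state();M=R.from_rotvec(s['eef_rot']).as_matrix(); tip=s['position']+M@TIP
    e=xb*np.cos(np.radians(sl))+yb*np.sin(np.radians(sl))
    ft=M.T@e; # desired tool y dir in tool frame
    tw=np.arctan2(-ft[0],ft[1])
    tgt=C+h*n+off[0]*xb+off[1]*yb
    d=tgt-tip
    print("axis err deg",np.degrees(np.arccos(-(M[:,2]@n))).round(2),"twist needed",round(tw,3),"tip rel C in (xb,yb,n)",[round(float((tip-C)@v),1) for v in (xb,yb,n)],"d world",d.round(1),"tool",(M.T@d).round(1))
    return s,M,tip,d,tw
if __name__=="__main__": info()
E
python3 scr.py
```

```text
axis err deg 2.02 twist needed 0.017 tip rel C in (xb,yb,n) [474.3, -73.7, -133.6] d world [-449.8  210.1  -87.1] tool [ -57.9 -476.  -155.1]
```

```bash
python3 -m pendant '{"xyz":[[-7,-46,-40],[-7,-46,-40],[-7,-46,-40],[-7,-48,-36],[-6,-58,-2],[-6,-58,0],[-6,-58,0],[-6,-58,0],[-6,-50,0],[0,0,0]],"twist":[0,0,0,0,0,0,0,0,0,0],"hand":[1,1,1,1,1,1,1,1,1,1]}'; python3 st.py; python3 scr.py
```

```text
time_s: 14.45
position: [533.4, -69.4, 216.8]
eef_rot: [2.43, 1.34, 0.522]
wrist_force: [0.2, 0.8, -1.3]
width: 25.2
14.45 [-0.27  -0.45  -0.465  1.069  0.028  0.3  ] [533.4 -69.4 216.8] R 537.9
[[ 0.494  0.739  0.458]
 [ 0.854 -0.511 -0.098]
 [ 0.162  0.44  -0.883]]
tilt 27.95 dir -12.0 F [ 0.2  0.8 -1.3] w 25.2
axis err deg 2.09 twist needed 0.019 tip rel C in (xb,yb,n) [42.2, -4.5, -5.9] d world [-46.   18.4   3. ] tool [ -6.6 -42.  -25.6]
```

```bash
python3 -m pendant '{"xyz":[[0,0,-28],[-3,-21,0],[-4,-21,0],[0,0,0]],"twist":[0,0.01,0.01,0],"hand":[1,1,1,1]}'; python3 scr.py; python3 - <<'E'
from scr import *
for n_ in ("scene","top"):
    p,d=camera(n_); cv2.imwrite(f"pics/{n_}3.png",p); np.save(f"pics/{n_}3.npy",d); u=proj(n_,[C])[0]; x,y=u.astype(int); print(n_,u,x-30,y-35); cv2.imwrite(f"pics/{n_}3c.png",cv2.resize(p[y-35:y+25,x-30:x+40],None,fx=10,fy=10,interpolation=cv2.INTER_CUBIC))
p,d=camera("wrist"); cv2.imwrite("pics/w3.png",p)
E
```

```text
time_s: 14.95
position: [491.8, -53.4, 228.6]
eef_rot: [2.438, 1.311, 0.537]
wrist_force: [-0.3, 0.7, -1.0]
width: 25.1
axis err deg 2.13 twist needed -0.001 tip rel C in (xb,yb,n) [9.8, -1.1, 25.4] d world [-5.5  2.8 -9.3] tool [-2.1 -9.6  5.3]
scene [240.39723472 237.72407377] 210 202
top [328.27429452 191.40158894] 298 156
```

View pics/scene3c.png

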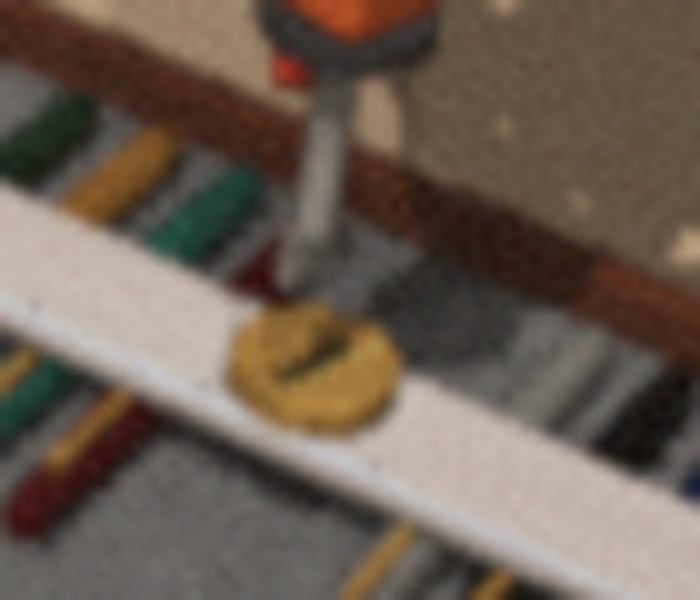

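View pics/top3c.png

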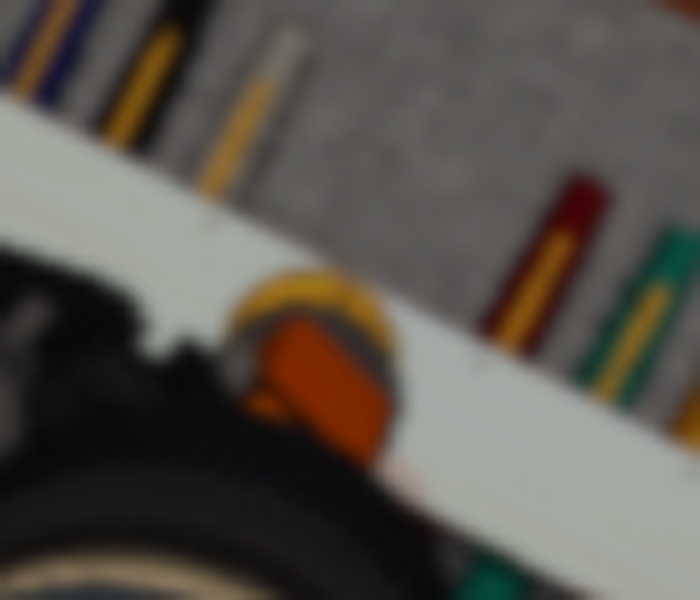

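View pics/w3.png

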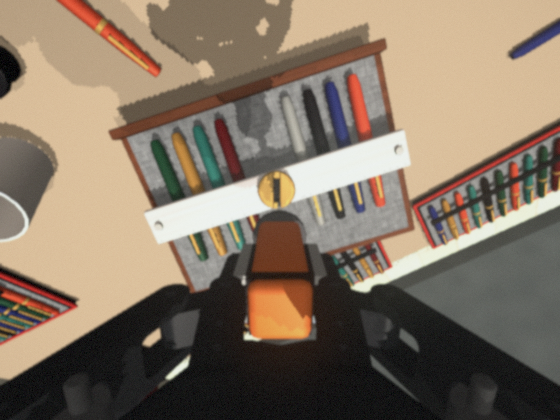

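```bash
python3 - <<'E'
from scr import *
p=cv2.imread("pics/w3.png"); cv2.imwrite("pics/w3c.png",cv2.resize(p[160:225,245:310],None,fx=9,fy=9,interpolation=cv2.INTER_CUBIC))
s,M,tip,d,tw=info()
print("tip proj scene",proj("scene",[tip]),"wrist",proj("wrist",[tip,C,C+12*xb,C-12*xb],s))
E
```

```text
axis err deg 2.1 twist needed -0.002 tip rel C in (xb,yb,n) [10.6, -1.5, 24.5] d world [-6.5  3.5 -9. ] tool [ -1.9 -10.6   4.5]
tip proj scene [[239.16441081 230.57164324]] wrist [[280.39095029 210.36035892]
 [277.54273063 192.44790975]
 [281.33280146 204.05955704]
 [273.66278946 180.56092653]]
```

View pics/w3c.png

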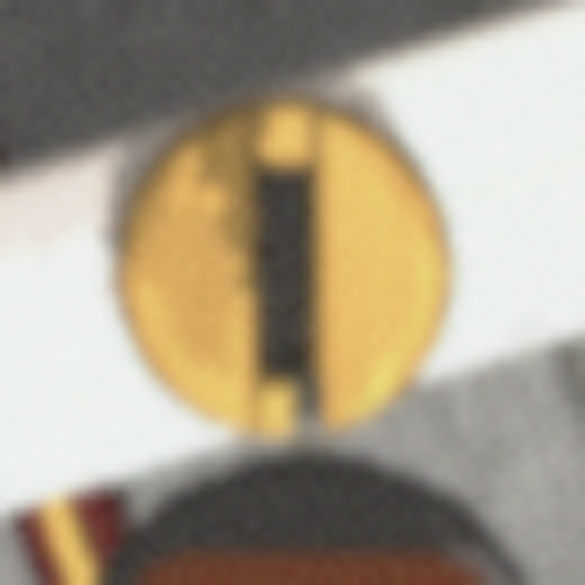

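```bash
python3 -m pendant '{"xyz":[[-2.4,-11.6,6],[0,0,12],[0,0,0]],"twist":[0,0,0],"hand":[1,1,1]}'; python3 scr.py; python3 - <<'E'
from scr import *
for n_ in ("scene","wrist"):
    p,d=camera(n_); cv2.imwrite(f"pics/{n_}4.png",p)
    if n_=="scene": cv2.imwrite(f"pics/{n_}4c.png",cv2.resize(p[205:255,215:275],None,fx=11,fy=11,interpolation=cv2.INTER_CUBIC))
    else: cv2.imwrite(f"pics/{n_}4c.png",cv2.resize(p[160:225,245:310],None,fx=9,fy=9,interpolation=cv2.INTER_CUBIC))
E
```

```text
time_s: 15.48
position: [489.2, -51.1, 201.0]
eef_rot: [2.445, 1.313, 0.529]
wrist_force: [-0.8, -0.1, -2.0]
width: 24.7
axis err deg 2.01 twist needed -0.002 tip rel C in (xb,yb,n) [-7.0, 0.2, 2.5] d world [-2.   0.4 18.7] tool [  2.5   6.6 -17.5]
```

View pics/scene4c.png

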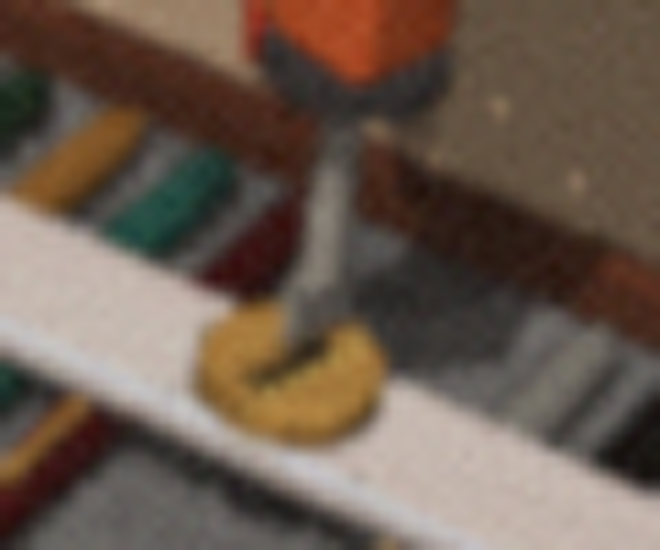

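View pics/wrist4c.png

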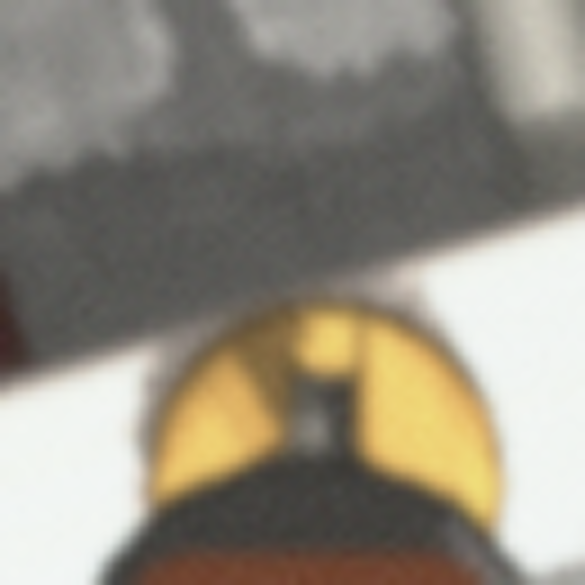

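```bash
python3 scr.py; python3 -m pendant '{"xyz":[[0,4.5,-1],[0,0,0]],"twist":[0,0],"hand":[1,1]}'; python3 scr.py; python3 - <<'E'
from scr import *
for n_ in ("scene","wrist"):
    p,d=camera(n_); cv2.imwrite(f"pics/{n_}5.png",p)
    if n_=="scene": cv2.imwrite(f"pics/{n_}5c.png",cv2.resize(p[205:255,215:275],None,fx=11,fy=11,interpolation=cv2.INTER_CUBIC))
    else: cv2.imwrite(f"pics/{n_}5c.png",cv2.resize(p[160:225,245:310],None,fx=9,fy=9,interpolation=cv2.INTER_CUBIC))
E
```

```text
axis err deg 2.02 twist needed -0.002 tip rel C in (xb,yb,n) [-5.3, 0.3, 3.7] d world [-2.9  0.6 16.8] tool [  1.9   5.  -16.2]
time_s: 15.82
position: [493.4, -53.9, 207.6]
eef_rot: [2.441, 1.31, 0.534]
wrist_force: [-0.3, 0.5, -1.5]
width: 24.7
axis err deg 2.05 twist needed -0.002 tip rel C in (xb,yb,n) [1.0, -1.2, 6.1] d world [-6.8  3.3 11.8] tool [  1.3  -1.4 -13.9]
```

View pics/scene5c.png

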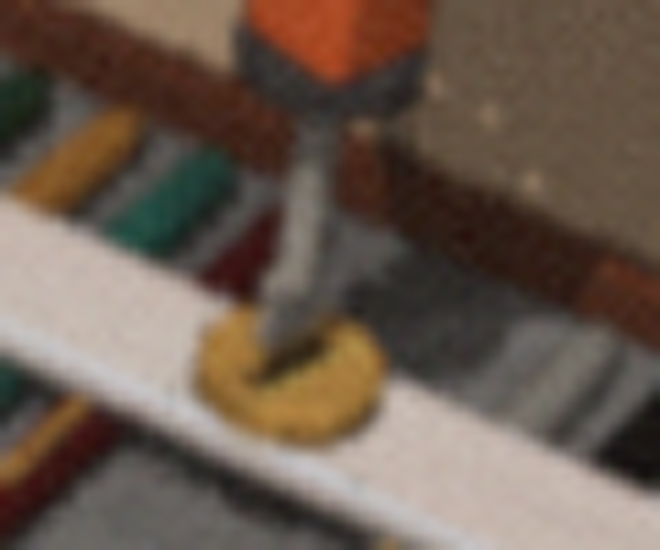

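View pics/wrist5c.png

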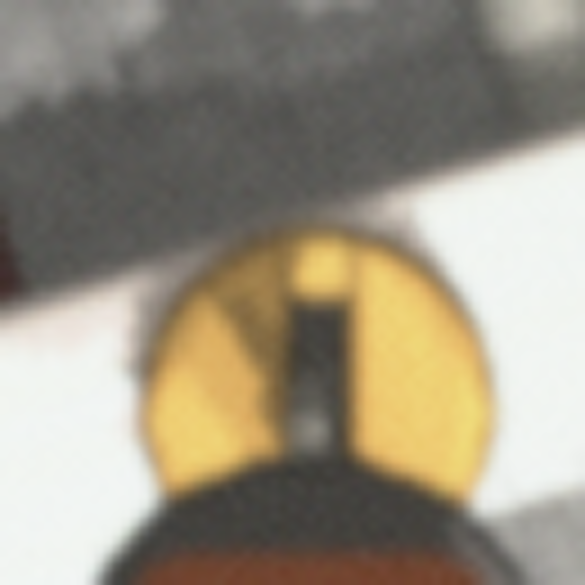

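```bash
python3 -m pendant '{"xyz":[[0.7,-2.5,3],[0,0,3],[0,0,0],[0,0,0]],"twist":[0,0,0,0],"hand":[1,1,1,1]}'; python3 scr.py; python3 -m pendant '{"xyz":[[0,0,3],[0,0,0],[0,0,0]],"twist":[0,0,0],"hand":[1,1,1]}'; python3 scr.py
```

```text
time_s: 16.42
position: [494.0, -52.2, 200.1]
eef_rot: [2.442, 1.312, 0.532]
wrist_force: [0.2, 0.8, -1.3]
width: 24.8
axis err deg 2.03 twist needed -0.002 tip rel C in (xb,yb,n) [-2.6, 0.6, -0.6] d world [-7.2  1.5 19.4] tool [  1.    2.5 -20.6]
time_s: 16.8
position: [495.4, -52.5, 197.5]
eef_rot: [2.442, 1.311, 0.532]
wrist_force: [-0.0, 0.6, -3.5]
width: 24.6
axis err deg 2.03 twist needed -0.002 tip rel C in (xb,yb,n) [-2.5, 0.7, -3.6] d world [-8.7  1.9 22. ] tool [  1.    2.5 -23.6]
```

```bash
python3 -m pendant '{"xyz":[[0,0,2],[0,0,1],[0,0,0]],"twist":[0,0,0],"hand":[1,1,1]}'; python3 scr.py; python3 - <<'E'
from scr import *
for n_ in ("scene","wrist"):
    p,d=camera(n_); 
    if n_=="scene": cv2.imwrite(f"pics/{n_}6c.png",cv2.resize(p[205:255,215:275],None,fx=11,fy=11,interpolation=cv2.INTER_CUBIC))
    else: cv2.imwrite(f"pics/{n_}6c.png",cv2.resize(p[160:225,245:310],None,fx=9,fy=9,interpolation=cv2.INTER_CUBIC))
E
```

```text
time_s: 17.18
position: [496.8, -52.9, 196.4]
eef_rot: [2.441, 1.311, 0.533]
wrist_force: [-5.8, 1.7, 4.0]
width: 24.7
axis err deg 2.03 twist needed -0.002 tip rel C in (xb,yb,n) [-1.7, 0.7, -5.2] d world [-10.1   2.3  23.1] tool [  0.8   1.7 -25.2]
```

View pics/scene6c.png

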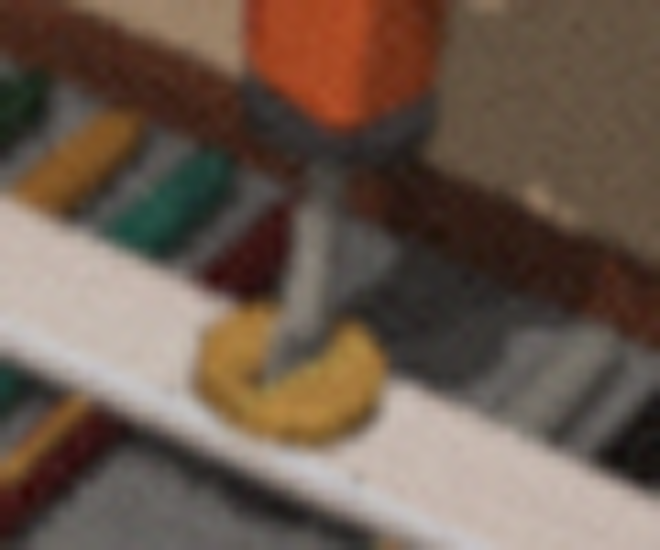

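View pics/wrist6c.png

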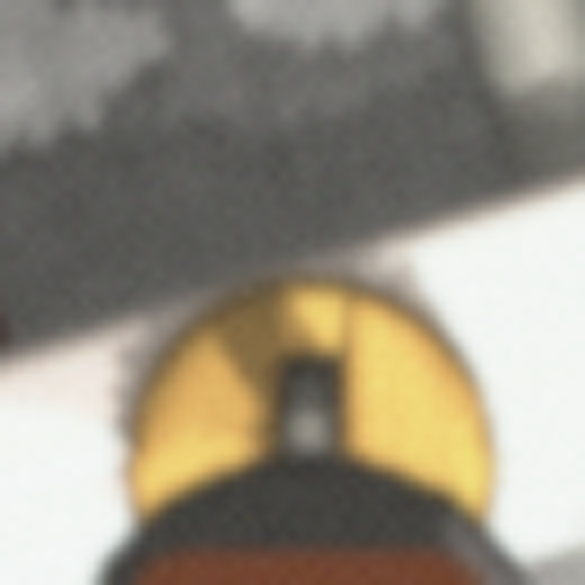

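```bash
python3 -m pendant '{"xyz":[[0,0,0.8],[0.2,0,0.4],[0.2,0,0.4],[0.2,0,0.4],[0.2,0,0.4]],"twist":[0,0.1,0.1,0.1,0.1],"hand":[1,1,1,1,1]}'; python3 scr.py; python3 -c "
from scr import *
s=get_state(); f=s['wrist_force']; print(f.round(1),[round(float(f@v),1) for v in (xb,yb,n)],s['moment'].round(2))"
```

```text
time_s: 17.9
position: [498.8, -52.9, 196.8]
eef_rot: [2.713, 0.813, 0.63]
wrist_force: [-11.3, 0.5, 11.7]
width: 24.7
axis err deg 2.01 twist needed -0.405 tip rel C in (xb,yb,n) [0.1, 0.4, -5.8] d world [-11.8   3.1  22.7] tool [  0.4  -0.2 -25.8]
[-11.3   0.5  11.7] [-4.2, -2.7, 15.5] [ 0.09  1.73 -0.1 ]
```

```bash
python3 -m pendant '{"xyz":[[0.2,0,0.3],[0.2,0,0.3],[0.2,0,0.3],[0.2,0,0.3],[0.2,0,0.3]],"twist":[0.1,0.1,0.1,0.1,0.1],"hand":[1,1,1,1,1]}'; python3 scr.py; cat > fn.py <<'E'
from scr import *
s=get_state(); f=s['wrist_force']; print(f.round(1),[round(float(f@v),1) for v in (xb,yb,n)],s['moment'].round(2),"q6",s['q'].round(2))
E
python3 fn.py; python3 - <<'E'
from scr import *
for n_ in ("scene",):
    p,d=camera(n_); cv2.imwrite(f"pics/{n_}7c.png",cv2.resize(p[205:255,215:275],None,fx=11,fy=11,interpolation=cv2.INTER_CUBIC))
p,d=camera("wrist"); cv2.imwrite("pics/wrist7.png",p)
E
```

```text
time_s: 18.52
position: [500.3, -52.9, 195.9]
eef_rot: [2.925, 0.12, 0.72]
wrist_force: [-11.0, 1.8, 11.4]
width: 25.0
axis err deg 1.97 twist needed -0.905 tip rel C in (xb,yb,n) [0.1, 0.2, -7.3] d world [-12.4   3.5  24.1] tool [  0.4  -0.6 -27.3]
[-11.    1.8  11.4] [-4.4, -1.4, 15.2] [-0.08  1.81 -0.22] q6 [-0.25 -0.56 -0.58  1.05  0.01  1.24]
```

View pics/scene7c.png

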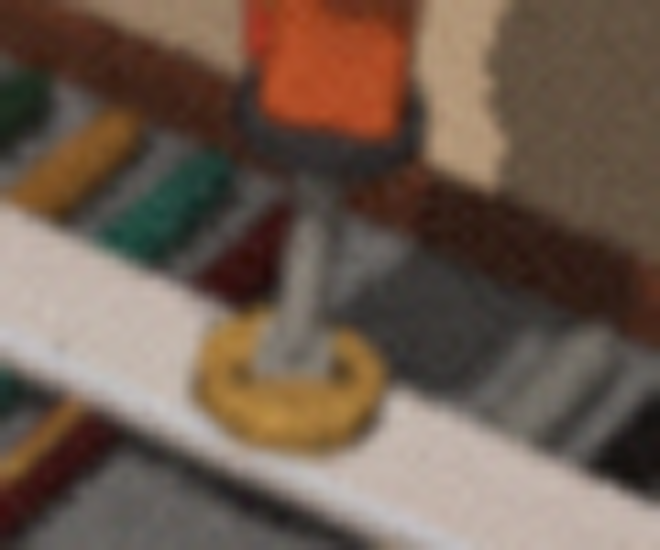

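View pics/wrist7.png

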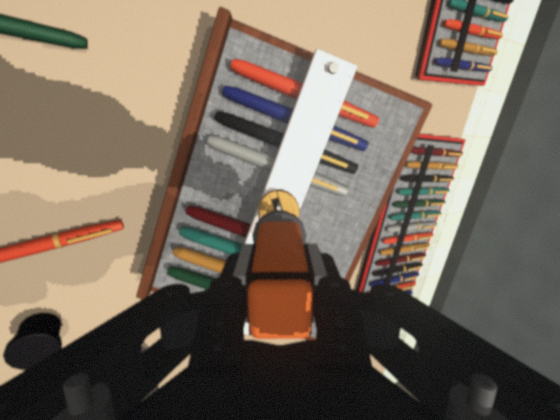

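```bash
python3 -m pendant '{"xyz":[[0.2,0,0.3],[0.2,0,0.3],[0.2,0,0.3],[0.2,0,0.3],[0,0,0]],"twist":[0.1,0.1,0.1,0.1,0]
,"hand":[1,1,1,1,1]}'; python3 scr.py; python3 fn.py; python3 -m pendant '{"xyz":[[0.1,0,0.3],[0.1,0,0.2],[0,0,0]],"twist":[0.08,0.06,0],"hand":[1,1,1]}'; python3 scr.py; python3 fn.py;  python3 - <<'E'
from scr import *
for n_ in ("scene",):
    p,d=camera(n_); cv2.imwrite(f"pics/{n_}8c.png",cv2.resize(p[205:255,215:275],None,fx=11,fy=11,interpolation=cv2.INTER_CUBIC))
p,d=camera("wrist"); cv2.imwrite("pics/wrist8c.png",cv2.resize(p[150:240,230:330],None,fx=7,fy=6.6,interpolation=cv2.INTER_CUBIC))
E
```

```text
time_s: 19.25
position: [501.5, -53.3, 195.1]
eef_rot: [2.978, -0.473, 0.766]
wrist_force: [-9.3, 1.5, 10.3]
width: 24.7
axis err deg 1.94 twist needed -1.303 tip rel C in (xb,yb,n) [0.0, -0.0, -8.6] d world [-12.9   3.8  25.3] tool [  0.2  -0.9 -28.6]
[-9.3  1.5 10.3] [-3.4, -1.2, 13.5] [-0.16  1.81 -0.21] q6 [-0.25 -0.56 -0.58  1.05  0.01  1.64]
time_s: 19.62
position: [501.9, -53.5, 194.8]
eef_rot: [-2.962, 0.686, -0.774]
wrist_force: [-9.9, 1.6, 10.2]
width: 25.0
axis err deg 1.93 twist needed -1.442 tip rel C in (xb,yb,n) [0.0, -0.1, -9.1] d world [-13.1   4.   25.7] tool [  0.   -1.  -29.1]
[-9.9  1.6 10.2] [-4.0, -1.3, 13.7] [-0.15  1.84 -0.3 ] q6 [-0.25 -0.56 -0.58  1.05  0.01  1.78]
```

View pics/scene8c.png

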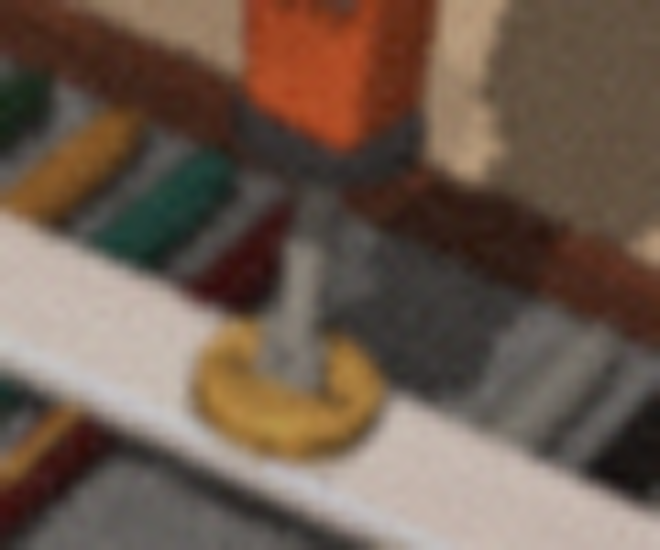

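View pics/wrist8c.png

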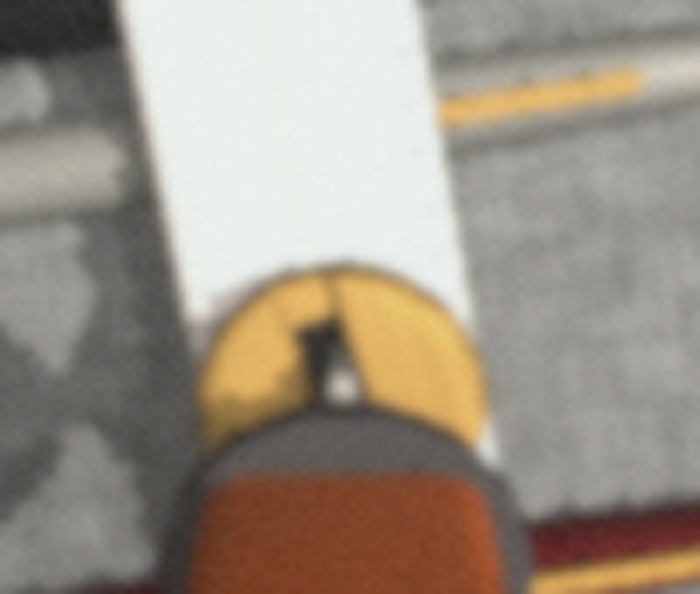

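```bash
python3 -m pendant '{"xyz":[[0.1,0,0.2],[0.1,0,0.2],[0,0,0.1],[0,0,0]],"twist":[0.06,0.06,0.03,0],"hand":[1,1,1,1]}'; python3 scr.py; python3 fn.py;  python3 - <<'E'
from scr import *
p,d=camera("wrist"); cv2.imwrite("pics/wrist9c.png",cv2.resize(p[150:240,230:330],None,fx=7,fy=7,interpolation=cv2.INTER_CUBIC))
E
```

```text
time_s: 20.23
position: [502.2, -53.6, 194.5]
eef_rot: [-2.869, 0.895, -0.762]
wrist_force: [-10.1, 1.0, 11.5]
width: 24.9
axis err deg 1.93 twist needed -1.592 tip rel C in (xb,yb,n) [-0.0, -0.0, -9.5] d world [-13.2   3.9  26. ] tool [ -0.   -1.  -29.5]
[-10.1   1.   11.5] [-3.4, -1.9, 14.8] [-0.19  1.89 -0.19] q6 [-0.25 -0.56 -0.58  1.05  0.01  1.93]
```

View pics/wrist9c.png

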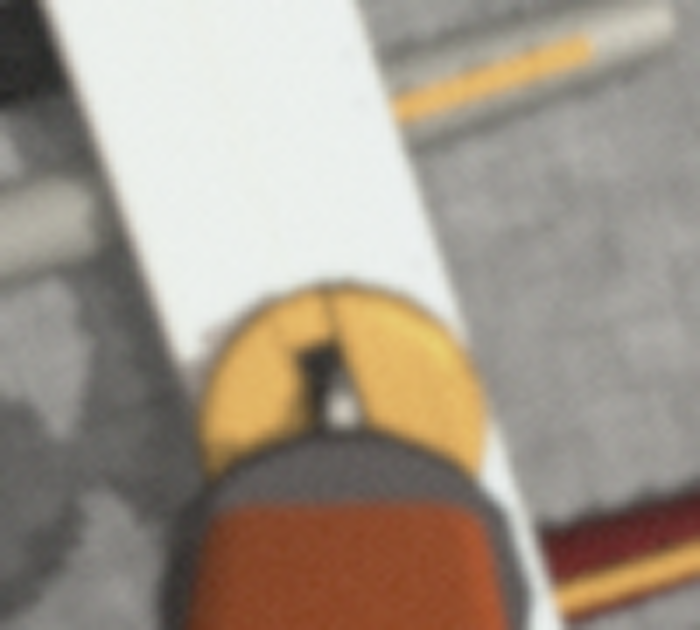

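```bash
python3 -m pendant '{"xyz":[[0.1,0,0.2],[0.1,0,0.1],[0,0,0]],"twist":[0.05,0.05,0],"hand":[1,1,1]}'; python3 scr.py; python3 fn.py;  python3 - <<'E'
from scr import *
p,d=camera("wrist"); cv2.imwrite("pics/wrist10c.png",cv2.resize(p[150:240,230:330],None,fx=7,fy=7,interpolation=cv2.INTER_CUBIC))
E
```

```text
time_s: 20.65
position: [502.4, -53.6, 194.6]
eef_rot: [-2.8, 1.029, -0.752]
wrist_force: [-11.3, 0.6, 12.2]
width: 24.7
axis err deg 1.95 twist needed -1.692 tip rel C in (xb,yb,n) [-0.1, 0.1, -9.5] d world [-13.2   3.8  26.1] tool [ -0.   -0.9 -29.5]
[-11.3   0.6  12.2] [-4.0, -2.7, 15.9] [-0.13  2.05 -0.08] q6 [-0.25 -0.56 -0.58  1.05  0.01  2.03]
```

View pics/wrist10c.png

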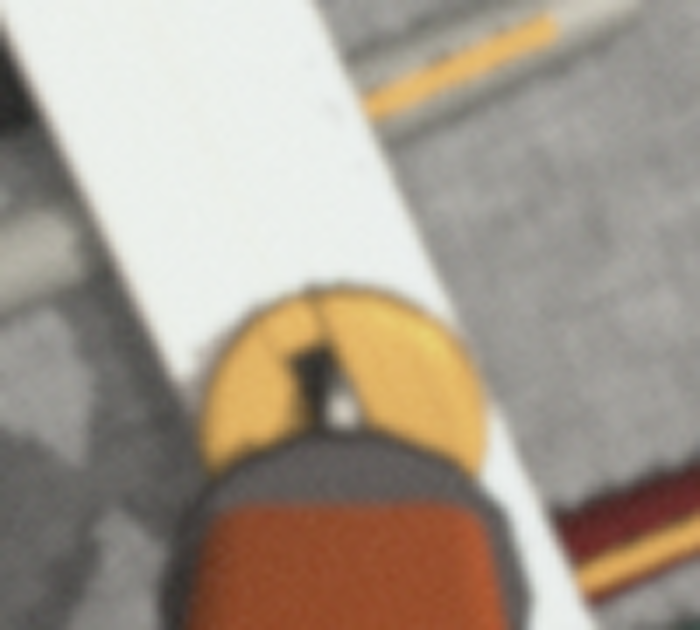

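```bash
python3 - <<'E'
from srch import *
L=[]
for r in range(200,451,50):
  for z in range(250,601,50):
    q,e=ik(r,z,28.5)
    if e>1: continue
    for ph in range(180,271,15):
      x=q
      for k in range(24):
        x=run(x,np.radians(ph),1,60)[0]; rr,zz=fk(P,*x); t=90-np.degrees(x[0]-x[1]+x[2])
        if rr<135 or zz<180 or x[2]>2.25: break
        if t<3: break
      L.append((round(t,1),k+1,r,z,ph,rep(x)))
L.sort()
for l in L[:14]: print(l)
E
```

```text
(np.float64(0.7), 14, 350, 550, 225, 'q [-0.99  -0.567  1.981] r 136 z 244 tilt 0.7')
(np.float64(1.2), 15, 400, 600, 225, 'q [-0.99  -0.557  1.984] r 137 z 249 tilt 1.2')
(np.float64(1.4), 12, 300, 450, 225, 'q [-0.99  -0.734  1.802] r 171 z 166 tilt 1.4')
(np.float64(1.4), 13, 200, 550, 240, 'q [-0.99  -0.727  1.81 ] r 170 z 170 tilt 1.4')
(np.float64(1.8), 12, 450, 250, 195, 'q [-0.99  -0.634  1.896] r 157 z 214 tilt 1.8')
(np.float64(1.8), 13, 350, 500, 225, 'q [-0.99  -0.721  1.807] r 172 z 172 tilt 1.8')
(np.float64(1.8), 13, 450, 400, 210, 'q [-0.99  -0.665  1.865] r 163 z 199 tilt 1.8')
(np.float64(2.2), 11, 350, 350, 210, 'q [-0.99  -0.628  1.895] r 159 z 217 tilt 2.2')
(np.float64(2.2), 14, 400, 550, 225, 'q [-0.99  -0.709  1.812] r 174 z 178 tilt 2.2')
(np.float64(2.3), 11, 250, 450, 225, 'q [-0.99  -0.532  1.99 ] r 139 z 260 tilt 2.3')
(np.float64(2.5), 11, 400, 250, 195, 'q [-0.99  -0.571  1.946] r 150 z 243 tilt 2.5')
(np.float64(2.7), 12, 300, 500, 225, 'q [-0.99  -0.523  1.992] r 140 z 265 tilt 2.7')
(np.float64(2.7), 12, 400, 400, 210, 'q [-0.99  -0.534  1.98 ] r 143 z 260 tilt 2.7')
(np.float64(2.7), 15, 450, 600, 225, 'q [-0.99  -0.698  1.817] r 175 z 184 tilt 2.7')
```

```bash
python3 wt.py -59,20,51 -51,11,-30; python3 st.py
```

```text
-59,20,51 -> [-29.7, 8.1, -74.4]
-51,11,-30 -> [-53.1, 28.4, 1.4]
20.7 [-0.247 -0.558 -0.581  1.049  0.013  2.031] [502.4 -53.6 194.5] R 505.2
[[ 0.657 -0.592  0.466]
 [-0.624 -0.774 -0.104]
 [ 0.423 -0.223 -0.878]]
tilt 28.54 dir -12.6 F [-11.6   0.6  11.9] w 25.2
```

```bash
python3 -m pendant '{"xyz":[[0,0,-4],[0,0,-12],[0,0,-44],[-20,5,-50],[-20,6,-50],[-20,6,-50]],"twist":[-0.04,-0.04,0,0,0,0],"hand":[1,1,1,1,1,1]}'; python3 st.py;  python3 - <<'E'
from scr import *
p,d=camera("scene"); cv2.imwrite("pics/scene11c.png",cv2.resize(p[195:285,170:290],None,fx=6,fy=6,interpolation=cv2.INTER_CUBIC))
p,d=camera("top"); cv2.imwrite("pics/top11.png",cv2.resize(p[110:270,245:420],None,fx=3.7,fy=3.7,interpolation=cv2.INTER_CUBIC))
E
```

```text
time_s: 21.45
position: [352.2, -11.6, 347.2]
eef_rot: [-2.855, 0.921, -0.755]
wrist_force: [1.2, 0.7, -1.0]
width: 24.9
21.45 [-0.231 -0.871 -0.412  1.533  0.008  1.966] [352.2 -11.6 347.2] R 352.4
[[ 0.704 -0.538  0.465]
 [-0.561 -0.822 -0.101]
 [ 0.436 -0.19  -0.88 ]]
tilt 28.4 dir -12.2 F [ 1.2  0.7 -1. ] w 24.9
```

View pics/scene11c.png

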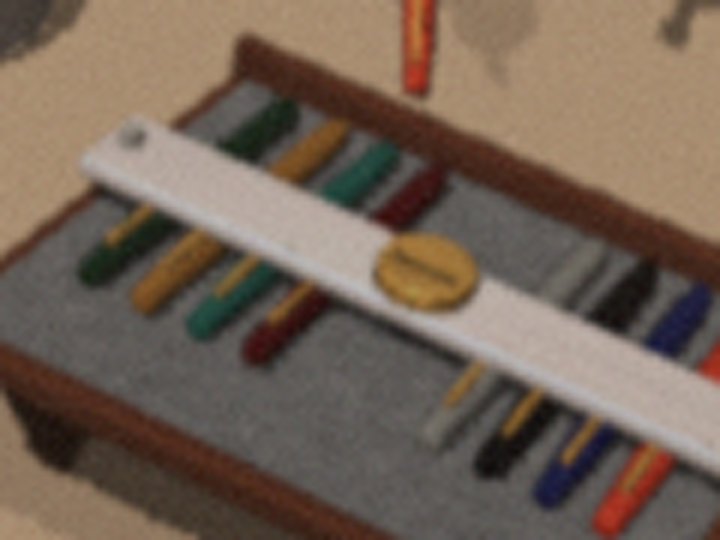

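View pics/top11.png

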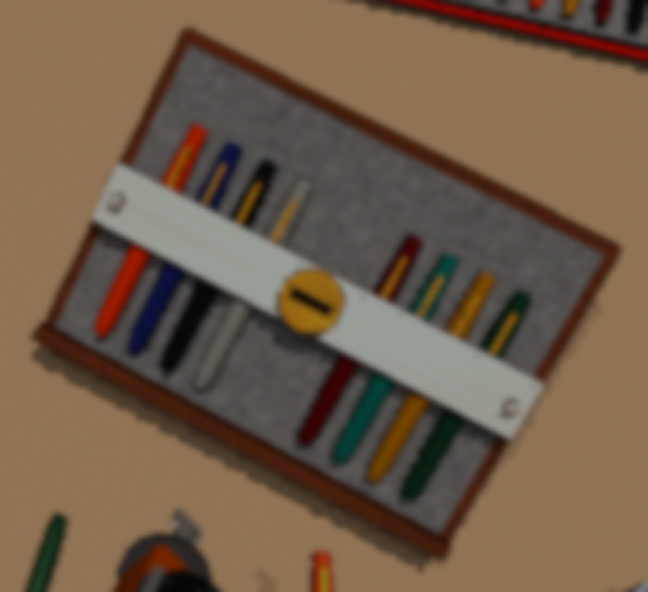

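```bash
python3 -m pendant '{"xyz":[[-55,24,2],[-55,24,2],[-54,24,4],[-54,24,7],[-54,24,10]],"twist":[0,0,0,0,0],"hand":[1,1,1,1,1]}'; python3 st.py
```

```text
time_s: 22.18
position: [192.2, 103.5, 252.3]
eef_rot: [2.891, -0.965, 0.619]
wrist_force: [-0.8, 1.6, -1.9]
width: 25.0
22.18 [ 0.672 -0.988 -0.606  1.753 -0.351  2.852] [192.2 103.5 252.3] R 218.3
[[ 0.728 -0.583  0.36 ]
 [-0.57  -0.807 -0.153]
 [ 0.38  -0.094 -0.92 ]]
tilt 23.02 dir -23.0 F [-0.8  1.6 -1.9] w 25.0
```

```bash
python3 wt.py 10,-42,20 -39,17,-42 -30,-5,-42
```

```text
10,-42,20 -> [38.8, 26.2, -8.4]
-39,17,-42 -> [-54.0, 13.0, 22.0]
-30,-5,-42 -> [-34.9, 25.5, 28.6]
```

```bash
python3 -m pendant '{"xyz":[[39,26,-8],[39,26,-8],[39,26,-8],[39,26,-8],[-45,19,25],[-45,19,25]],"twist":[0,0,0,0,0,0],"hand":[1,1,1,1,1,1]}'; python3 st.py
```

```text
time_s: 22.92
position: [224.1, 11.6, 286.6]
eef_rot: [2.832, -1.0, 0.489]
wrist_force: [0.4, 0.3, -1.6]
width: 24.6
22.93 [ 0.036 -0.988 -0.518  1.774 -0.208  2.257] [224.1  11.6 286.6] R 224.4
[[ 0.733 -0.626  0.266]
 [-0.594 -0.78  -0.197]
 [ 0.331 -0.014 -0.944]]
tilt 19.33 dir -36.5 F [ 0.4  0.3 -1.6] w 24.6
```

```bash
python3 wt.py -10,-55,14 -28,12,-42 -25,0,-42
```

```text
-10,-55,14 -> [30.0, 49.0, -5.0]
-28,12,-42 -> [-41.5, 8.7, 29.8]
-25,0,-42 -> [-32.2, 16.2, 33.0]
```

```bash
python3 -m pendant '{"xyz":[[30,49,-7],[30,49,-7],[10,16,-4],[-38,12,32],[-38,12,32],[-38,12,34]],"twist":[0,0,0,0,0,0],"hand":[1,1,1,1,1,1]}'; python3 st.py
```

```text
time_s: 23.68
position: [219.1, -45.5, 232.9]
eef_rot: [2.84, -0.989, 0.306]
wrist_force: [0.8, -0.2, -1.4]
width: 24.9
23.68 [-0.345 -0.988 -0.614  1.741 -0.116  1.885] [219.1 -45.5 232.9] R 223.7
[[ 0.766 -0.625  0.15 ]
 [-0.601 -0.779 -0.177]
 [ 0.228  0.046 -0.973]]
tilt 13.45 dir -49.7 F [ 0.8 -0.2 -1.4] w 24.9
```

```bash
python3 wt.py -17,-37,24 -20,16,-45 -20,5,-45
```

```text
-17,-37,24 -> [14.7, 40.6, -19.3]
-20,16,-45 -> [-35.2, -2.0, 37.9]
-20,5,-45 -> [-28.6, 6.5, 39.9]
```

```bash
python3 -m pendant '{"xyz":[[15,41,-19],[15,41,-19],[15,41,-19],[-35,3,38],[-34,3,40],[-33,3,42]],"twist":[0,0,0,0,0,0],"hand":[1,1,1,1,1,1]}'; python3 st.py
```

```text
time_s: 24.42
position: [152.6, -166.6, 191.9]
eef_rot: [2.889, -1.005, 0.2]
wrist_force: [1.1, -0.5, -0.7]
width: 24.7
24.43 [-1.202 -0.989 -0.688  1.728  0.05   1.042] [ 152.6 -166.6  191.9] R 225.9
[[ 0.777 -0.622  0.098]
 [-0.612 -0.782 -0.115]
 [ 0.148  0.029 -0.989]]
tilt 8.68 dir -49.6 F [ 1.1 -0.5 -0.7] w 24.7
```

```bash
python3 wt.py 18,22,44 -24,24,-44
```

```text
18,22,44 -> [7.0, -27.1, -44.3]
-24,24,-44 -> [-39.8, -5.1, 38.4]
```

```bash
python3 -m pendant '{"xyz":[[7,-27,-44],[7,-27,-44],[-40,0,38],[-40,0,39],[-39,0,41],[0,0,0]],"twist":[0,0,0,0,0,0],"hand":[1,1,1,1,1,1]}'; python3 st.py
```

```text
time_s: 25.18
position: [171.0, -88.1, 170.7]
eef_rot: [2.913, -1.01, 0.069]
wrist_force: [0.2, -0.1, -1.4]
width: 24.4
25.18 [-0.776 -0.988 -0.725  1.769 -0.033  1.462] [171.  -88.1 170.7] R 192.4
[[ 0.785 -0.619  0.023]
 [-0.617 -0.784 -0.069]
 [ 0.061  0.04  -0.997]]
tilt 4.16 dir -71.3 F [ 0.2 -0.1 -1.4] w 24.4
```

```bash
python3 wt.py -28,-40,35 -8,28,-40
```

```text
-28,-40,35 -> [4.8, 50.1, -32.8]
-8,28,-40 -> [-26.0, -18.6, 37.8]
```

```bash
python3 -m pendant '{"xyz":[[5,50,-33],[5,50,-33],[-26,-15,38],[-26,-15,38],[0,0,0]],"twist":[0,0,0,0,0],"hand":[1,1,1,1,1]}'; python3 st.py
```

```text
time_s: 25.8
position: [125.9, -134.9, 167.1]
eef_rot: [2.93, -1.021, 0.025]
wrist_force: [-0.1, -0.0, -1.6]
width: 24.8
25.8 [-1.166 -0.989 -0.731  1.789 -0.014  1.075] [ 125.9 -134.9  167.1] R 184.6
[[ 0.783 -0.622  0.002]
 [-0.621 -0.783 -0.041]
 [ 0.028  0.031 -0.999]]
tilt 2.38 dir -86.5 F [-0.1 -0.  -1.6] w 24.8
```

```bash
cat > plan2.py <<'E'
import sys
from h import *
TIP=np.array([0,2,110.5])
tgt=np.array([float(v) for v in sys.argv[1].split(',')]); tw=float(sys.argv[2]); n=int(sys.argv[3])
s=get_state(); M=R.from_rotvec(s['eef_rot']).as_matrix(); M2=M@R.from_euler('z',tw).as_matrix()
tcp=tgt-M2@TIP; print("tcp target",tcp.round(1),"tip now",(s['position']+M@TIP).round(1)); d=(tcp-s['position'])/n
print("step",np.linalg.norm(d).round(1),"twist/row",round(tw/n,4))
print([ [float(x) for x in ((M@R.from_euler('z',tw/n*i).as_matrix()).T@d).round(1)] for i in range(n)])
E
python3 plan2.py 446,290,110 -0.86 10
```

```text
tcp target [445.3 296.5 220.3] tip now [ 125.  -141.1   56.7]
step 53.9 twist/row -0.086
[[-1.6, -53.5, -7.0], [3.0, -53.4, -7.0], [7.6, -52.9, -7.0], [12.1, -52.1, -7.0], [16.5, -50.9, -7.0], [20.8, -49.3, -7.0], [25.0, -47.3, -7.0], [28.9, -45.0, -7.0], [32.7, -42.3, -7.0], [36.2, -39.4, -7.0]]
```

```bash
python3 -m pendant '{"xyz":[[0,0,-25],[-2,-53,-20],[3,-53,-12],[8,-53,-7],[12,-52,-7],[16,-51,-7],[21,-49,-7],[25,-47,-7],[29,-45,0],[33,-42,0],[34,-37,0],[0,0,0]],"twist":[0,-0.086,-0.086,-0.086,-0.086,-0.086,-0.086,-0.086,-0.086,-0.086,-0.086,0],"hand":[1,1,1,1,1,1,1,1,1,1,1,1]}'; python3 st.py;python3 plan2.py 446,290,97 0 1; python3 - <<'E'
from h import *
s=get_state(); p,d=camera("wrist"); cv2.imwrite("pics/w12.png",p)
M=R.from_rotvec(s['eef_rot']).as_matrix(); t=(cloud("wrist",d,s)-s['position'])@M
m=(np.abs(t[...,0])<20)&(np.abs(t[...,1])<20)&(p[...,2].astype(int)-p[...,0]>50)
top=m&(t[...,2]<-28); print("top",top.sum(),np.percentile(t[top],[3,50,97],axis=0).round(1).tolist())
for z in (-10,10,30): 
    k=m&(np.abs(t[...,2]-z)<6)&(t[...,1]<0); print(z,k.sum(),np.median(t[k],axis=0).round(1))
for n in ("scene","top"):
    p,d=camera(n); u=proj(n,[[446,290,80]])[0].astype(int); x,y=u; print(n,x-50,y-45); cv2.imwrite(f"pics/{n}12c.png",cv2.resize(p[y-45:y+45,x-50:x+50],None,fx=6,fy=6,interpolation=cv2.INTER_CUBIC))
E
```

```text
time_s: 27.3
position: [446.7, 255.1, 235.9]
eef_rot: [3.092, 0.221, 0.001]
wrist_force: [-0.8, -0.3, -1.9]
width: 24.7
27.3 [ 0.412  0.038  0.081  1.628 -0.039  1.84 ] [446.7 255.1 235.9] R 514.4
[[ 0.99   0.142  0.003]
 [ 0.142 -0.989 -0.041]
 [-0.002  0.041 -0.999]]
tilt 2.37 dir -85.3 F [-0.8 -0.3 -1.9] w 24.7
tcp target [445.3 296.5 207.3] tip now [447.3 248.5 125.5]
step 50.4 twist/row 0.0
[[4.7, -42.4, 26.8]]
top 3577 [[-12.5, -10.2, -36.4], [-0.7, -0.4, -35.2], [10.7, 12.6, -32.0]]
-10 570 [ -0.7 -10.6 -10.4]
10 374 [ -1.2 -10.8   9.9]
30 268 [ -1.2 -11.   29.4]
scene 361 182
top 98 161
```

View pics/w12.png

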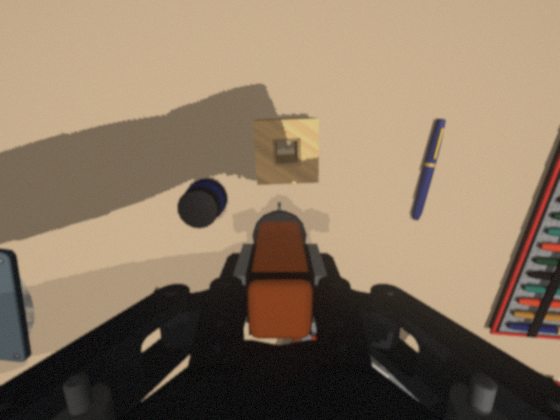

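View pics/scene12c.png

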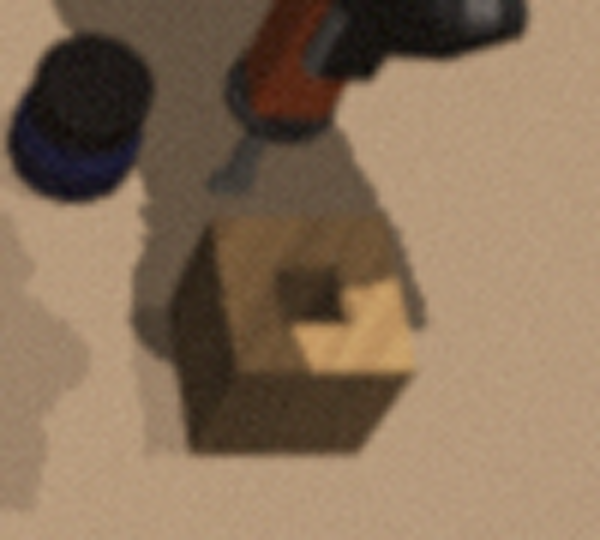

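View pics/top12c.png

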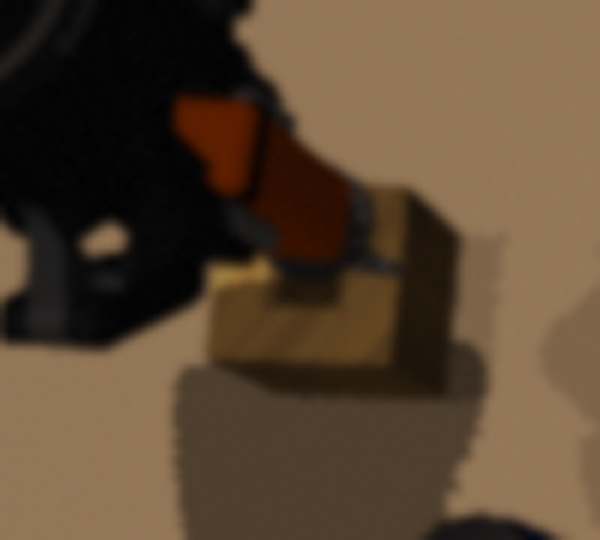

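```bash
python3 - <<'E'
from h import *
print(onplane("wrist",[(287,150.5)],72),onplane("scene",[(412.7,230.8)],72),onplane("top",[(149.3,206.3)],72))
E
```

```text
[[445.6011642  290.85723857  72.        ]] [[448.73785199 294.14489432  72.        ]] [[447.22396077 290.49514824  72.        ]]
```

```bash
python3 -m pendant '{"xyz":[[2.6,-21,8],[2.6,-21.5,8],[0,0,0],[0,0,0]],"twist":[0,-0.04,0,0],"hand":[1,1,1,1]}'; python3 st.py; sed -i 's/TIP=np.array(\[0,2,110.5\])/TIP=np.array([-0.5,1.5,110.5])/' plan2.py;python3 plan2.py 446,290.7,80 0 1; python3 - <<'E'
from h import *
for n in ("scene","top"):
    p,d=camera(n); u=proj(n,[[446,290,80]])[0].astype(int); x,y=u; print(n,x-50,y-45); cv2.imwrite(f"pics/{n}13c.png",cv2.resize(p[y-45:y+45,x-50:x+50],None,fx=6,fy=6,interpolation=cv2.INTER_CUBIC))
E
```

```text
time_s: 27.95
position: [442.6, 294.7, 218.6]
eef_rot: [3.087, 0.278, -0.002]
wrist_force: [-0.2, 0.4, -1.0]
width: 24.9
27.95 [ 0.484  0.084  0.095  1.599 -0.039  1.875] [442.6 294.7 218.6] R 531.7
[[ 0.984  0.179  0.003]
 [ 0.179 -0.983 -0.042]
 [-0.005  0.042 -0.999]]
tilt 2.43 dir -86.5 F [-0.2  0.4 -1. ] w 24.9
tcp target [445.9 296.9 190.3] tip now [442.6 288.5 108.2]
step 28.5 twist/row 0.0
[[3.9, -2.8, 28.1]]
scene 361 182
top 98 161
```

View pics/scene13c.png

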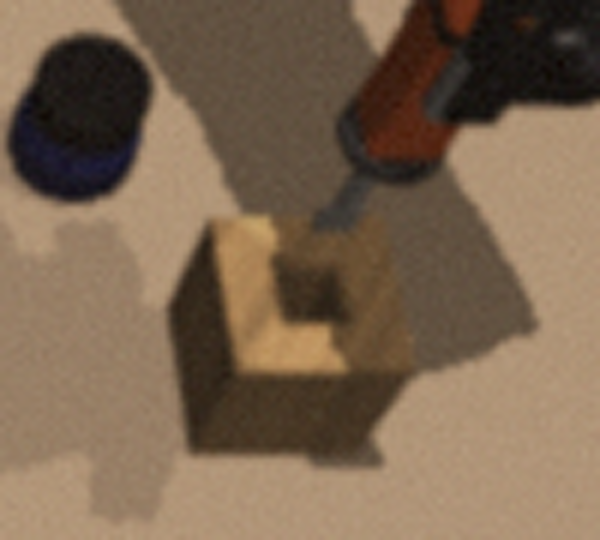

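View pics/top13c.png

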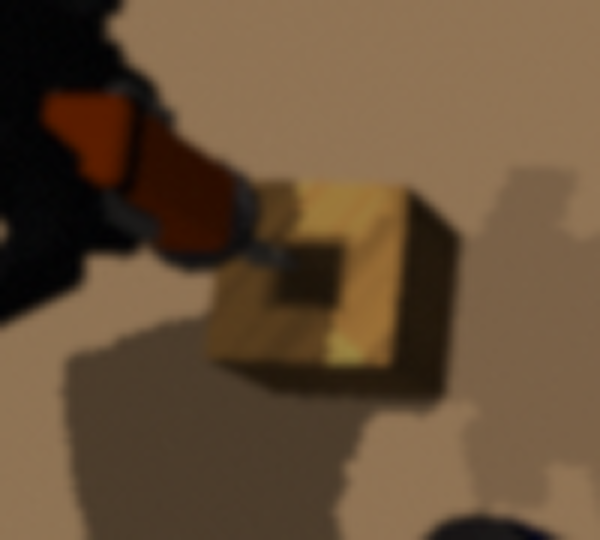

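```bash
python3 -m pendant '{"xyz":[[3.7,-2.7,18],[0,-0.3,8],[0,0,0]],"twist":[0,0,0],"hand":[1,1,1]}'; python3 plan2.py 446,290.6,72 0 1; python3 -m pendant '{"xyz":[[0,-0.5,12],[0,0,0]],"twist":[0,0],"hand":[1,1]}';python3 plan2.py 446,290.6,60 0 1
```

```text
time_s: 28.42
position: [445.3, 296.5, 190.7]
eef_rot: [3.086, 0.276, -0.006]
wrist_force: [-0.3, 0.1, -1.5]
width: 24.4
tcp target [446.3 297.  182.3] tip now [445.  290.1  80.4]
step 8.4 twist/row 0.0
[[1.1, -0.6, 8.3]]
time_s: 28.68
position: [445.5, 296.8, 179.3]
eef_rot: [3.087, 0.277, -0.005]
wrist_force: [0.1, 0.2, -1.8]
width: 24.6
tcp target [446.1 296.9 170.3] tip now [445.3 290.5  68.9]
step 9.0 twist/row 0.0
[[0.7, -0.4, 8.9]]
```

Entered the mouth with no contact force; continuing down.

```bash
python3 -m pendant '{"xyz":[[0.3,-0.7,16],[0.2,-0.7,16],[0,0,0]],"twist":[0,0,0],"hand":[1,1,1]}'; python3 plan2.py 446,290.6,12 0 1; python3 -m pendant '{"xyz":[[0,-0.6,14],[0,-0.2,5],[0,0,0]],"twist":[0,0,0],"hand":[1,1,1]}';python3 plan2.py 446,290.6,12 0 1
```

```text
time_s: 29.05
position: [444.9, 296.5, 145.8]
eef_rot: [3.086, 0.277, -0.008]
wrist_force: [0.1, 0.3, -1.6]
width: 24.7
tcp target [446.4 297.  122.3] tip now [444.5 290.1  35.5]
step 23.6 twist/row 0.0
[[1.7, -1.3, 23.5]]
time_s: 29.42
position: [446.0, 297.1, 128.9]
eef_rot: [3.087, 0.277, -0.003]
wrist_force: [-0.4, 0.2, -1.6]
width: 24.9
tcp target [446.  296.8 122.3] tip now [446.  290.8  18.5]
step 6.5 twist/row 0.0
[[0.0, -0.0, 6.5]]
```

```bash
python3 -m pendant '{"xyz":[[0,-0.2,4],[0,0,2],[0,0,0]],"twist":[0,0,0],"hand":[1,1,1]}'; python3 -m pendant '{"xyz":[[0,0,1],[0,0,0]],"twist":[0,0],"hand":[1,1]}'
```

```text
time_s: 29.8
position: [446.3, 297.2, 123.5]
eef_rot: [3.087, 0.277, -0.001]
wrist_force: [0.5, 0.6, -2.0]
width: 24.9
time_s: 30.05
position: [446.4, 297.2, 122.6]
eef_rot: [3.087, 0.277, -0.001]
wrist_force: [-0.2, 0.1, -1.8]
width: 25.3
```

```bash
python3 -m pendant '{"xyz":[[0,0,1],[0,0,1],[0,0,0]],"twist":[0,0,0],"hand":[1,1,1]}'
```

```text
time_s: 30.42
position: [446.5, 297.2, 122.3]
eef_rot: [3.088, 0.277, 0.0]
wrist_force: [-1.5, -1.0, 4.8]
width: 24.8
```

Collar is resting on the stand (about 6.5 N). I'll open slowly and retreat upward.

```bash
python3 -m pendant '{"xyz":[[0,0,-0.5],[0,0,0],[0,0,0],[0,0,0],[0,0,0],[0,0,0]],"twist":[0,0,0,0,0,0],"hand":[0.4,0.2,0,-0.3,-0.6,-1]}' 30; python3 - <<'E'
from h import *
p,d=camera("scene"); cv2.imwrite("pics/scene14c.png",cv2.resize(p[165:265,360:460],None,fx=6,fy=6,interpolation=cv2.INTER_CUBIC))
E
```

```text
time_s: 31.18
position: [446.3, 297.1, 120.9]
eef_rot: [3.087, 0.277, -0.001]
wrist_force: [0.8, 1.8, -0.6]
width: 83.8
```

View pics/scene14c.png

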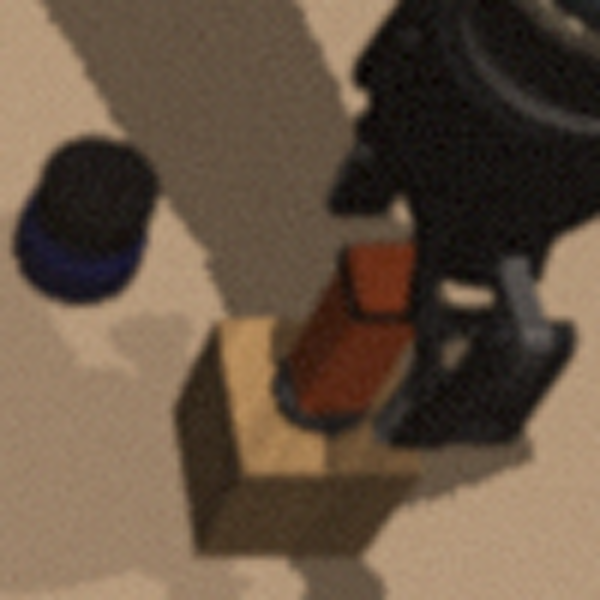

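The driver stands in the stand with the fingers open and clear. Retreating upward.

```bash
python3 -m pendant '{"xyz":[[0,1,-25],[0,2,-45],[0,2,-50],[0,0,-50],[0,0,0]],"twist":[0,0,0,0,0],"hand":[-1,-1,-1,-1,-1]}'; python3 st.py; python3 - <<'E'
from h import *
s=get_state()
p,d=camera("wrist"); cv2.imwrite("pics/w15.png",p)
p,d=camera("scene"); cv2.imwrite("pics/scene15.png",p); c=cloud("scene",d)
m=(p[...,2].astype(int)-p[...,0]>60)&(np.linalg.norm(c[...,:2]-[446,290],axis=-1)<40)&(c[...,2]>75); print("handle z max",np.percentile(c[m][:,2],[2,98]))
k=m&(c[...,2]>150);print(c[k].mean(0).round(1))
cv2.imwrite("pics/scene15c.png",cv2.resize(p[165:265,360:460],None,fx=6,fy=6,interpolation=cv2.INTER_CUBIC))
p,d=camera("top"); cv2.imwrite("pics/top15.png",p)
E
```

```text
time_s: 31.85
position: [448.7, 300.4, 296.9]
eef_rot: [3.091, 0.277, 0.014]
wrist_force: [0.3, 0.9, -0.2]
width: 85.5
31.85 [ 0.488  0.122  0.293  1.748 -0.038  1.88 ] [448.7 300.4 296.9] R 540.0
[[ 0.984  0.178  0.012]
 [ 0.178 -0.983 -0.037]
 [ 0.005  0.038 -0.999]]
tilt 2.22 dir -71.7 F [ 0.3  0.9 -0.2] w 85.5
handle z max [ 75.15979431 160.81023458]
[449.2 293.3 158.3]
```

View pics/scene15c.png

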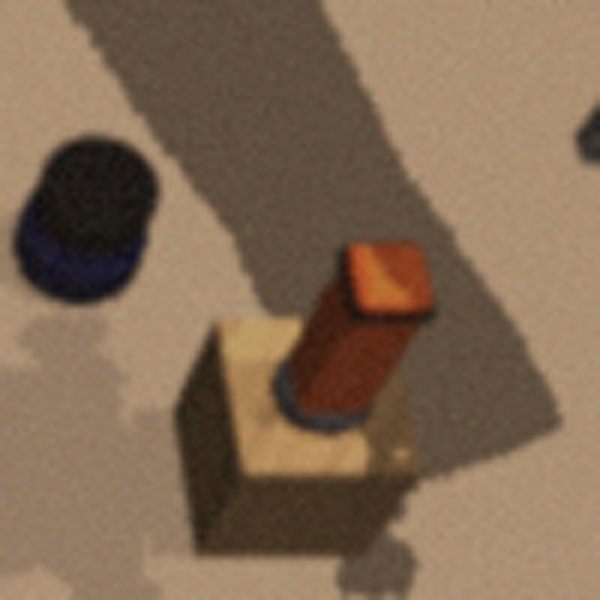

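View pics/top15.png

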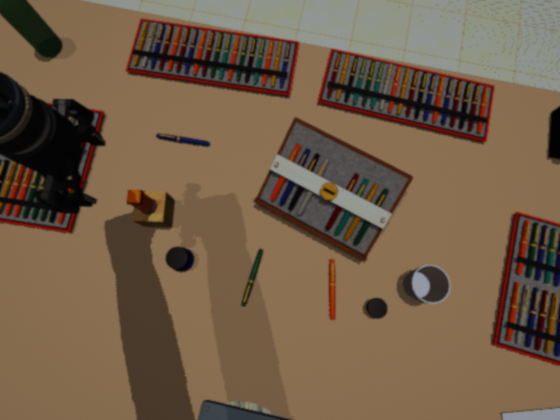

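View pics/w15.png

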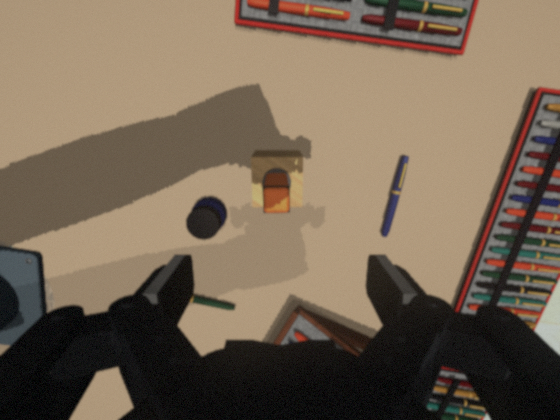

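The driver stands upright with its collar on the block at (150,208) in the top view. Its handle end reads z ≈ 158 mm, the nominal fully-down height. The screw's slot at (329,191) lies along the bar, and the bystanders are at their starting pixels. Handing in.

```bash
python3 -c "
from station import *
print(job_done())"
```

```text
the job is handed in; nothing more can be done
None
```

The screw is home and the screwdriver is back in its stand; I handed the job in at about 32 s of the 54 s allowed. No verdict came back, so this rests on my own checks.

**What I did**
- **Grip:** I gripped the screwdriver in its stand and lifted it out.
- **Tilting the tool:** The moves only turn about the tool's z, so I got the 28° tilt by pushing against the arm's reach limit. The tilt then stays when the arm comes back. My first try, higher up, ran two joints into their limits and tilted the wrong way; I redid it lower down.
- **Turning the screw:** The bit was about 2° off the screw's axis. I pressed it into the slot with 7–16 N and turned clockwise until the screw stopped sinking.
- **Return:** I removed the tilt at the inner limit, lowered the screwdriver into the stand and let go.

**Last checks**
- **Screw:** The slot lies in line with the bar, about 27° in the image for both. The bit sank about 4.3 mm while turning, close to the roughly 4.1 mm expected from my estimate of the start angle.
- **Screwdriver:** It stands upright with its collar on the block. The handle end reads 158 mm above the table, which is the fully-down height.
- **Other things:** The cup, ink jar, loupe and three loose pens are where they were in the first top view.

**What disagreed**
- **Cameras:** The scene camera read about 3 mm farther in y than the top and wrist cameras, so I used those two and the arm's own readings for the final placing.
- **Joint 4:** It read 2.294 rad once, slightly over its stated 2.29 limit. That may only be rounding, and nothing was reported.

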